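# Draw the weighing board from under the stacked tins and set the jar on the scale

## Task

Press the rack's seesaw catch over so that it snaps open, slide the wooden paddle board out from under the stack of tins so that the stack settles upright in the rack, and lay the board flat in the middle of the scale's pan. Then set the tall square jar down gently, upright in the middle of the board's square part, and let go. Do not topple the stack, do not move the squat round jar, the bottle, the loose lid or the screw band, and leave the catch open.

Things in the scene. Friction and masses are not known exactly. Their poses are not given: they have to be found in the camera images.
- rack: Fixed rack, open at its own -x front (towards the robot), yaw varies. Origin: on the table under its centre, z up. Wooden deck 128 x 146 mm, top at z 45, front edge x -62. Steel rails 28 mm high at the sides (inner faces y +-59) and back (x 66). A front stop bar (x -64..-56, z 59..73) spans the mouth: the board slides out under it; the tin is held back.
- shelf_front (a point): Middle of the front wire (12 mm thick) of the rack's open wire shelf, z 240. The shelf lies over the stack: from here 250 mm back, and 105 mm to either side. A gripper coming straight down on the board's handle would hit it: come in tilted 20 to 45 deg from vertical, fingers pointing down and towards rack +x. At rack x -130, y 0.
- catch (a joint): Rack's seesaw catch, rad. 0 = locked: its nose hangs before the board's left (+y) shoulder and stops it after 8 mm. 0.44 = open: nose 14 mm above the board. A steel tumbler weight (40 mm thick, up to z 160) above the axis holds it at either end: pressing the paddle takes about 1 N; past 0.22 it tumbles over and stays. Axis along rack x, at rack y 90, z 85.
- catch_paddle (a point): Point to press: on the top face of the catch's flat aluminium paddle, 50 mm outboard of the axis, at rack (-137, 138, 99) mm when locked, 22 mm lower when open. The paddle is 34 mm wide (y), 6 thick, rack x -155 to -68. Nothing beneath. It is 7 mm in front of the shelf's front wire, 33 mm beyond its left end: press straight down with closed fingers, tilted as for the handle.
- board: Light wooden paddle board, 10 mm thick: square part 120 (x) x 110 (y) mm, handle 25 mm wide towards its own -x, from x -60 to -141. About 100 g. Origin: centre of the square part's underside. Lies on the rack's deck under the stack, axes as the rack's. Drawn 135 mm along rack -x it is clear; the stack drags with a few newtons, then settles 10 mm down on the deck.
- board_grip (a point): Point to grip on the board's handle: middle of its width and thickness, 118 mm from the board's origin along board -x, 5 mm above its underside, 23 mm from the handle's end. Pinch it across the 25 mm width (along board y). It overhangs the deck's front, 45 mm free below.
- tin: Closed flat square metal tin, 106 x 106 x 28 mm (its lid a little smaller), 140 g, lying on the board between the rails. Origin: centre of underside.
- flan: Round shallow aluminium flan tin, 100 mm across at the rim, 90 mm at the foot, 22 mm high, 100 g, on the tin. Origin: centre of underside.
- small_jar: Small closed glass jar, 48 mm across, 65 mm high, 80 g, standing in the flan tin. Origin: centre of underside.
- scale_pan (a point): Centre of the top face of the fixed bench scale's square steel pan, 120 x 120 mm, 55 mm above the table; axes as the scale's. The pan does not move. A low display block, 23 mm high, stands out 21 mm beyond the pan on the scale's +x side. The board's handle may point anywhere; towards the robot is easiest.
- square_jar: The square preserving jar: body 56 x 56 mm, 80 mm high, with a round steel lid 42 mm across; 100 mm high in all, about 300 g. Origin: centre of underside; its faces look along its x and y. Stands on the table on the robot's right; it may have changed places with the round jar.
- round_jar: Bystander: squat round jar, 84 mm across, 70 mm high. Origin: centre of underside.
- slim_bottle: Bystander: green bottle, 66 mm across, 220 mm high. Origin: centre of underside.
- jar_lid: Bystander: steel lid lying on the table, 72 mm across, 12 mm high. Origin: centre of underside.
- jar_band: Bystander: steel screw band (open ring) lying on the table, 72 mm across, 14 mm high. Origin: centre of underside.
Not all that is in view belongs to the job. What is meant by the board is not purple, and is the larger of those in its own colour.

How it is judged:
On the way, in this order (a step that is already met when the one before it is completed fails the run):
1. the catch is snapped over to open (value of joint catch above 0.36 rad), for 0.2 s.
2. the board is drawn out and the stack has settled in the rack (x of board in the frame of rack below -0.125 m and z of tin in the frame of rack below 0.05 m and horizontal distance between tin and rack below 0.022 m and horizontal distance between flan and tin below 0.025 m and horizontal distance between small_jar and flan below 0.025 m and angle between each of tin, flan, small_jar's own z axis and vertical below 0.08 rad), for 0.2 s.
3. the board lies flat in the middle of the pan, let go (horizontal distance between board and scale_pan below 0.025 m and z of board in the frame of scale_pan between -0.004 and 0.005 m and angle between board's own z axis and vertical below 0.06 rad and contact force between board and the fingers below 0.1 N and linear speed of board below 0.03 m/s), for 0.2 s.
At the end, for the whole second after the job is handed in: Catch open (over 0.36 rad). Tin on the deck within 22 mm of the rack centre, flan tin and small jar each within 25 mm of the centre below, upright within 4.5 deg. Board flat on the pan, centred within 25 mm; square jar upright on it, within 30 mm of its square part's centre. All released, at rest (value of joint catch above 0.36 rad and z of tin in the frame of rack below 0.05 m and horizontal distance between tin and rack below 0.022 m and horizontal distance between flan and tin below 0.025 m and horizontal distance between small_jar and flan below 0.025 m and angle between each of tin, flan, small_jar, square_jar's own z axis and vertical below 0.08 rad and horizontal distance between board and scale_pan below 0.025 m and z of board in the frame of scale_pan between -0.004 and 0.005 m and angle between board's own z axis and vertical below 0.06 rad and horizontal distance between square_jar and board below 0.03 m and z of square_jar in the frame of board between 0.006 and 0.014 m and linear speed of each of board, square_jar, small_jar, flan, tin below 0.02 m/s); the robot touches nothing.
It fails at once if a piece of the stack topples (tilts over 23 deg) or leaves the stack (angle between any of tin, flan, small_jar's own z axis and vertical above 0.4 rad or horizontal distance between tin and rack above 0.06 m or horizontal distance between any of flan, small_jar and rack above 0.08 m).
It fails at once if a bystander (round jar, bottle, lid, screw band) is moved over 30 mm or tipped (distance of any of round_jar, slim_bottle, jar_lid, jar_band from where it was at the start of the episode above 0.03 m or angle between any of round_jar, slim_bottle, jar_lid, jar_band's own z axis and vertical above 0.4 rad).
It fails at once if the square jar is dropped or pressed hard onto the board (over 50 N) or tipped over 35 deg (contact force between square_jar and board above 50 N or angle between square_jar's own z axis and vertical above 0.6 rad).
It also fails if it takes over 72 s, if anything falls off the work surface, if the arm or the gripper's body presses on something with over 40 N, if the wrist force passes 120 N, or if a joint passes its speed limit or range.

## Robot

A 7-joint arm with a two-finger parallel gripper is mounted at the origin on the work surface. World frame = base frame: x ahead of the robot, y to its left, z up, the work surface at z = 0. Lengths are in m, angles in rad, forces in N, time in s.
With the tool pointing down it reaches from about 0.4 to 0.85 m from the base axis. Payload 4.5 kg.
Tool frame: the origin (TCP) lies between the finger pads; the fingertips stand 11 mm ahead of it and the grasp point (between the pads) lies 8 mm behind it (r.nose_length is the distance from the TCP to the fingertips, in m); z points along the fingers, y is the line along which they close (so a half turn about z gives the same grasp; the last joint's range is limited). The gripper opens to 88 mm and grips with 3 to 60 N. Pads are 18 mm wide; open, the fingers measure 123 mm over their backs; the gripper's body (75 mm by 187 mm) begins 45 mm behind the grasp point.
Start: joints at [1.233, 0.689, -0.195, 1.565, 0.157, 0.902, -0.215], TCP at [0.227, -0.582, 0.228] pointing down, gripper open.
Joint ranges: [-3.01, 3.01], [-0.46, 2.08], [-1.47, 1.51], [0.13, 2.56], [-1, 4.14], [0.04, 2.09], [-2.66, 2.66]. Speed limits (rad/s): [2.57, 2.57, 3.14, 3.14, 3.14, 3.14, 3.14].

## Interface

Orientations are given as a unit quaternion [x, y, z, w].
In Python, from plant import get_state, snapshot, camera_model, r gives the robot as it stands.
- The arm moves only by the shell command python3 -m inch 'ROWS' [FORCE]. ROWS is text: rows parted by semicolons, each of 7 numbers parted by spaces: the opening, from -1 (shut) to 1 (fully open), then the shift along the tool's x, y, z in m, then the turn, a rotation vector about the tool's x, y, z in rad. A call has 1 to 20 rows; each row shifts and turns the commanded pose from where the row before left it, along the tool's axes as they then stand; what a row does not reach is not made up. A row lasts 1/12 s, in which the tool goes at most 41.7 mm and 7.16 degrees, less where a joint would pass 70% of its speed; a pose out of reach is approached as far as the arm can. A call is refused whole if a number of a shift passes 0.0417 or a number of a turn 0.125, either way. A call with a gripper value outside its range is refused whole. The fingers move at their own pace and stop on an object; FORCE is the grip in N (left out, the last holds). Time passes only in rows, so rows that do not move let the fingers close. It gives the time, the measured TCP pose, the force, the opening and the grip force at its end, in the units of the state.
- get_state(): the state, without advancing time (a new reading comes with each control period).
- snapshot(name): name is "scene" or "top" or "wrist"; returns (picture, depth): 420x560x3 uint8, red, green, blue; 420x560 float32, m along the optical axis (not along the pixel's ray), 0 where there is no reading.
- camera_model(name): a dict with "intrinsics" (3x3 intrinsics, pixels), "view" (4x4, takes a point from world to camera coordinates). Camera axes: x right, y down, z forward; pixel columns grow to the right and rows downward; lengths in m; the calibration is good to about 2 mm. A picture is of the moment at which its call begins: read the wrist's pose just before it. camera_model takes no time and is no camera call; for the wrist camera it gives the pose at the moment of the call.
- r.finish_job(): hands the job in; it is judged then, once.
The state is a dict: "clock": time; "q": joint angles; "qd": joint speeds; "joint_torque": joint torques, N m; "tool_pos": TCP position; "eef_rot": TCP orientation; "contact_force": force on the tool from outside, world axes, zero at the start; "moment": the same for the moment, N m; "opening": opening from 0.0 (shut) to 1.0 (fully open); "finger_force": force on a finger pad.
Only numpy, scipy, OpenCV 4.12 (cv2) and the standard library are available. Lean on these libraries where they do the work, as an engineer would, in place of code of your own. Each camera call takes 0.05 s, during which the arm holds its last target. There are 200 camera calls.

## Working session

There is one attempt and no reset: what is moved stays moved. The work goes in short steps, Python scripts to look and compute and a shell command to move; the robot and the scene stay as the last step left them, time stands still between calls to the robot, and variables do not carry over. Pictures are saved under pics/ and viewed, at most 10 in all, crops included, and the job is handed in when it is done.

```bash
ls; mkdir -p pics; python3 - <<'E'
from plant import *
import cv2,numpy as np
for n in ("scene","top"):
    p,d=snapshot(n); cv2.imwrite(f"pics/{n}0.png",p[:,:,::-1]); np.save(f"pics/{n}0.npy",d)
    m=camera_model(n); print(n,np.round(m["intrinsics"],1).tolist(),np.round(m["view"],3).tolist())
s=get_state(); print(s)
E
```

```text
pics
scene [[406.3, 0.0, 278.1], [0.0, 406.3, 207.6], [0.0, 0.0, 1.0]] [[-0.732, 0.681, -0.017, 0.354], [0.5, 0.52, -0.693, -0.13], [-0.463, -0.516, -0.721, 1.471], [0.0, 0.0, 0.0, 1.0]]
top [[407.5, 0.0, 281.9], [0.0, 407.5, 207.4], [0.0, 0.0, 1.0]] [[-0.037, -0.999, -0.0, 0.024], [-0.979, 0.036, -0.2, 0.534], [0.2, -0.007, -0.98, 1.029], [0.0, 0.0, 0.0, 1.0]]
{'clock': 0.1, 'q': array([ 1.23278849,  0.68988717, -0.19453309,  1.56619008,  0.15733347,
        0.90255343, -0.21512073]), 'qd': array([-0.00105986, -0.0012918 , -0.00113838, -0.00295036, -0.00115346,
        0.00082581,  0.00108777]), 'joint_torque': array([-1.40292639e-03, -5.28497636e+01, -1.27052128e+00, -1.53835058e+01,
       -5.24534856e-02,  2.07240089e-03,  5.38059010e-05]), 'tool_pos': array([ 0.22680853, -0.58177781,  0.227412  ]), 'eef_rot': array([ 9.82761828e-01,  1.84874320e-01, -2.22276134e-04, -7.90733996e-04]), 'contact_force': array([-0.55888159,  0.23910548, -0.16195895]), 'moment': array([ 0.02975171,  0.00532131, -0.01737522]), 'finger_force': 0.0, 'opening': 1.0002255481174516}
```

View pics/scene0.png

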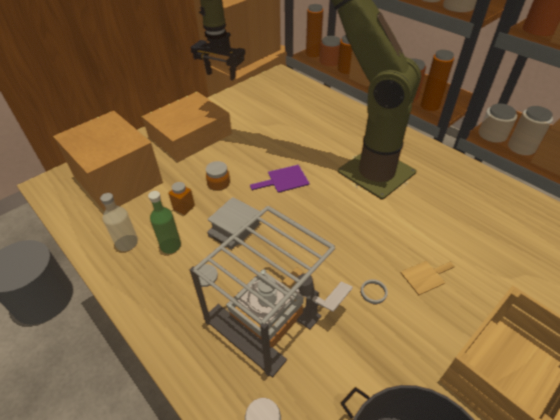

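View pics/top0.png

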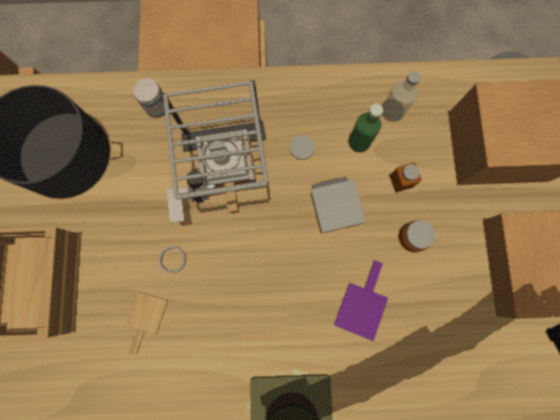

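The overhead picture shows these things, by pixel:
- rack around (215,150), with the board's handle at (232,203)
- catch paddle at (176,205)
- scale pan at (337,205)
- square jar at (407,177) and round jar at (418,236)
- green bottle at (366,130), lid at (302,147) and band at (173,259)

There are three candidate boards: purple (360,310), a small loose wooden one (147,315), and the wooden one under the stack (handle 232,203). The one under the stack fits, since it isn't purple and is the larger wooden one. I'll confirm it in a crop.

```bash
cat > h.py <<'E'
from plant import *
import cv2,numpy as np
from scipy.spatial.transform import Rotation as R
def cloud(n,d,M=None):
    M=M or camera_model(n); K=M["intrinsics"]; V=np.array(M["view"])
    v,u=np.mgrid[:d.shape[0],:d.shape[1]]
    P=np.stack([(u-K[0][2])/K[0][0]*d,(v-K[1][2])/K[1][1]*d,d],-1)
    W=(P-V[:3,3])@V[:3,:3]; W[d==0]=np.nan
    return W
def rect(W,m):
    return cv2.minAreaRect((W[m][:,:2]*1000).astype(np.float32))
E
python3 - <<'E'
from h import *
im=cv2.imread("pics/top0.png"); d=np.load("pics/top0.npy"); W=cloud("top",d)
a=cv2.resize(im[75:225,155:275],None,fx=4,fy=4,interpolation=cv2.INTER_CUBIC)
b=cv2.resize(im[140:260,305:445],(320,274),interpolation=cv2.INTER_CUBIC)
c=cv2.resize(im[280:360,110:220],(320,233))
o=np.zeros((600,800,3),np.uint8);o[:,:480]=a;o[:274,480:]=b;o[300:533,480:]=c;cv2.imwrite("pics/crop1.png",o)
z=W[...,2]; v,u=np.mgrid[:420,:560]
def reg(u0,u1,v0,v1,z0,z1): return (u>u0)&(u<u1)&(v>v0)&(v<v1)&(z>z0)&(z<z1)
for nm,a in dict(pan=(305,375,170,240,.05,.062),table=(250,300,250,300,-.1,.1),sqbody=(385,430,155,200,.07,.09),sqlid=(385,430,155,200,.093,.11),round=(395,440,215,260,.06,.08),paddle=(164,188,185,225,.07,.115),shelf=(160,272,75,205,.225,.26),lid=(285,320,130,165,.006,.02),bottle=(340,390,95,160,.2,.24),handle=(226,240,190,215,.045,.07)).items():
    m=reg(*a); print(nm,m.sum(),np.round(np.nanmedian(W[m],0),4), np.round(np.array(sum(map(lambda t:list(np.atleast_1d(t)),rect(W,m)),[])),1) if m.sum()>4 else '')
Ws=cloud("scene",np.load("pics/scene0.npy")); z=Ws[...,2]
for nm,a in dict(pan=(200,265,195,250,.05,.062),paddle=(318,355,280,312,.07,.115),shelf=(190,335,205,330,.225,.26),sqbody=(165,200,178,215,.07,.09),sqlid=(165,200,178,215,.093,.11)).items():
    m=reg(*a); print('S',nm,m.sum(),np.round(np.nanmedian(Ws[m],0),4), np.round(np.array(sum(map(lambda t:list(np.atleast_1d(t)),rect(Ws,m)),[])),1) if m.sum()>4 else '')
E
```

```text
pan 1985 [ 0.5336 -0.1427  0.055 ] [ 534.6 -143.5  120.6  120.4   11.4]
table 2386 [ 3.599e-01  3.020e-02 -2.000e-04] [360.7  30.2 131.5 128.6  87.8]
sqbody 239 [ 0.5951 -0.3179  0.0794] [ 607.6 -330.7   56.8   56.7   13.9]
sqlid 203 [ 0.6066 -0.331   0.0999] [ 607.4 -330.9   39.9   40.7   43.4]
round 637 [ 0.4474 -0.349   0.0697] [ 448.2 -350.3   71.9   71.    56. ]
paddle 443 [0.5407 0.2783 0.0989] [543.8 270.1  87.8  52.    6.5]
shelf 3231 [0.6559 0.1537 0.2436] [662.5 154.1 258.2 221.8   7. ]
lid 482 [ 0.7168 -0.0575  0.0121] [714.5 -60.1  77.2  74.7  19.4]
bottle 150 [ 0.7252 -0.2214  0.2195] [ 7.276e+02 -2.225e+02  2.880e+01  2.840e+01  6.000e-01]
handle 177 [0.5541 0.1397 0.0548] [556.9 140.7  53.1  24.7   6.6]
S pan 1005 [ 0.5355 -0.1461  0.0547] [ 532.6 -143.6  122.   121.3   11.5]
S paddle 456 [0.547  0.2791 0.0986] [541.9 266.9  89.3  59.    6.7]
S shelf 3060 [0.6673 0.1673 0.2432] [661.  155.1 257.  221.5   6.9]
S sqbody 153 [ 0.6179 -0.3148  0.0781] [ 605.7 -329.8   56.4   55.1   12.5]
S sqlid 108 [ 0.6065 -0.328   0.0993] [ 606.8 -329.5   40.8   39.3   86.5]
```

View pics/crop1.png

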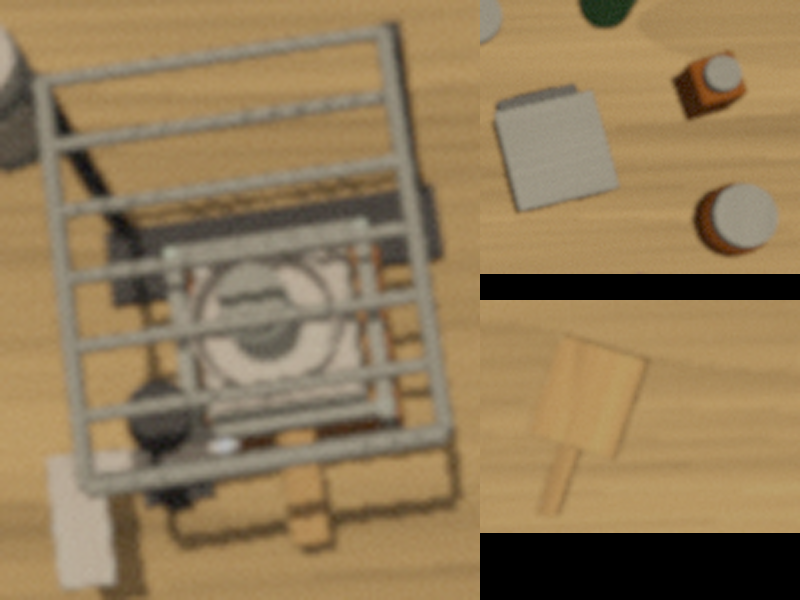

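The crop confirms it. The loose wooden paddle at crop (590,395) is smaller, while the wooden handle at crop (310,505) comes out from under the tin in the rack, so that one is the board. The rack sits at about (667,155) mm with yaw about 7°, and the pan at (534,-143.5) mm. Next I'll check the catch geometry and set up a planner that prints row sizes.

```bash
cat >> h.py <<'E'
RK=np.array([.6668,.1552,0]); RY=np.deg2rad(7.0)
def rk(x,y,z): return RK+R.from_euler('z',RY).apply(np.array([x,y,z])/1000)
def torack(W): return R.from_euler('z',-RY).apply((W-RK).reshape(-1,3)).reshape(W.shape)*1000
def rot(yaw,tilt): # deg; fingers down, tilted toward yaw direction; tool x = yaw dir, tool y = -left
    return R.from_euler('z',yaw,degrees=True)*R.from_euler('x',180,degrees=True)*R.from_euler('y',tilt,degrees=True)
def tool(): s=get_state(); return s["tool_pos"],R.from_quat(s["eef_rot"])
def plan(target,Rt,frm=None,step=.025,turn=.1):
    """row sizes for a constant-orientation-rate path; straight line, one row per entry"""
    p,Ro=frm or tool(); rv=(Ro.inv()*Rt).as_rotvec(); dp=target-p
    n=int(max(1,np.ceil(max(np.linalg.norm(dp)/step,np.linalg.norm(rv)/turn))))
    print("n",n,"dp",np.round(dp,4),"turn/row",np.round(rv/n,4))
    for k in range(n if np.linalg.norm(rv)>.02 else 1):
        Rk=Ro*R.from_rotvec(rv*k/n); print(k,np.round(Rk.inv().apply(dp/n),4))
    return target,Rt
def show():
    s=get_state(); Rm=R.from_quat(s["eef_rot"]).as_matrix()
    print("t %.1f"%s["clock"],np.round(s["tool_pos"],4),"z",np.round(Rm[:,2],3),"yaw %.1f"%np.degrees(np.arctan2(-Rm[0,1]*-1,-Rm[1,1])),"F",np.round(s["contact_force"],1),"op %.3f ff %.1f"%(s["opening"],s["finger_force"]),"q",np.round(s["q"],2))
E
python3 - <<'E'
from h import *
for n in("top","scene"):
    Q=torack(cloud(n,np.load(f"pics/{n}0.npy"))); f=Q[~np.isnan(Q[...,0])]
    def box(x0,x1,y0,y1,z0,z1):
        m=(f[:,0]>x0)&(f[:,0]<x1)&(f[:,1]>y0)&(f[:,1]<y1)&(f[:,2]>z0)&(f[:,2]<z1); g=f[m]
        return (len(g),np.round(np.percentile(g,[1,50,99],axis=0)).tolist()) if len(g) else 0
    print(n,"paddle",box(-175,-50,118,165,88,108)); print("tumbler",box(-170,-40,50,135,110,170))
    print("handle",box(-160,-70,-20,20,48,62)); print("tin",box(-70,70,-70,70,75,90)); print("jar",box(-70,70,-70,70,130,170))
show()
a=plan(np.array([.45,-.35,.33]),rot(15,0)); b=plan(np.array([.42,.05,.30]),rot(7,25),a)
E
```

```text
top paddle (406, [[-151.0, 120.0, 93.0], [-114.0, 140.0, 99.0], [-66.0, 154.0, 106.0]])
tumbler (212, [[-81.0, 52.0, 122.0], [-71.0, 71.0, 156.0], [-44.0, 94.0, 163.0]])
handle (188, [[-137.0, -13.0, 50.0], [-111.0, -1.0, 55.0], [-84.0, 11.0, 59.0]])
tin (765, [[-68.0, -65.0, 75.0], [-16.0, -15.0, 84.0], [56.0, 64.0, 90.0]])
jar (287, [[-68.0, -16.0, 132.0], [-1.0, 8.0, 152.0], [23.0, 69.0, 159.0]])
scene paddle (430, [[-152.0, 120.0, 93.0], [-106.0, 139.0, 99.0], [-66.0, 155.0, 104.0]])
tumbler (242, [[-77.0, 53.0, 121.0], [-56.0, 83.0, 150.0], [-43.0, 96.0, 163.0]])
handle (171, [[-139.0, -13.0, 50.0], [-100.0, 0.0, 55.0], [-73.0, 13.0, 58.0]])
tin (606, [[-61.0, -65.0, 75.0], [26.0, 13.0, 84.0], [52.0, 67.0, 90.0]])
jar (292, [[-69.0, -13.0, 130.0], [8.0, 13.0, 151.0], [23.0, 62.0, 156.0]])
t 0.1 [ 0.2268 -0.5818  0.2274] z [-0.001  0.001 -1.   ] yaw 21.3 F [-0.6  0.2 -0.2] op 1.000 ff 0.0 q [ 1.23  0.69 -0.19  1.57  0.16  0.9  -0.22]
n 14 dp [0.2232 0.2318 0.1026] turn/row [-0.0001  0.      0.0079]
0 [ 0.0209 -0.0096 -0.0073]
1 [ 0.0208 -0.0098 -0.0073]
2 [ 0.0207 -0.01   -0.0073
[... 159 characters left out ...]
9 -0.0073]
9 [ 0.0201 -0.0111 -0.0073]
10 [ 0.02   -0.0112 -0.0073]
11 [ 0.02   -0.0114 -0.0073]
12 [ 0.0199 -0.0116 -0.0073]
13 [ 0.0198 -0.0117 -0.0073]
n 17 dp [-0.03  0.4  -0.03] turn/row [-0.0018  0.0256  0.0081]
0 [ 0.0044 -0.0232  0.0018]
1 [ 0.0042 -0.0232  0.0018]
2 [ 0.0039 -0.0233  0.0019]
3 [ 0.0037 -0.0233  0.0019]
4 [ 0.0034 -0.0233  0.002 ]
5 [ 0.0032 -0.0234  0.002 ]
6 [ 0.003  -0.0234  0.0021]
7 [ 0.0027 -0.0234  0.0021]
8 [ 0.0025 -0.0234  0.0021]
9 [ 0.0022 -0.0235  0.0022]
10 [ 0.002  -0.0235  0.0022]
11 [ 0.0017 -0.0235  0.0022]
12 [ 0.0015 -0.0235  0.0022]
13 [ 0.0012 -0.0235  0.0022]
14 [ 0.001  -0.0235  0.0021]
15 [ 0.0008 -0.0236  0.0021]
16 [ 0.0005 -0.0236  0.0021]
```

```bash
R1="0"; python3 -m inch '-1 0.0205 -0.0105 -0.0073 0 0 0.008;-1 0.0205 -0.0105 -0.0073 0 0 0.008;-1 0.0205 -0.0105 -0.0073 0 0 0.008;-1 0.0205 -0.0105 -0.0073 0 0 0.008;-1 0.0205 -0.0105 -0.0073 0 0 0.008;-1 0.0205 -0.0105 -0.0073 0 0 0.008;-1 0.0205 -0.0105 -0.0073 0 0 0.008;-1 0.0205 -0.0105 -0.0073 0 0 0.008;-1 0.0205 -0.0105 -0.0073 0 0 0.008;-1 0.0205 -0.0105 -0.0073 0 0 0.008;-1 0.0205 -0.0105 -0.0073 0 0 0.008;-1 0.0205 -0.0105 -0.0073 0 0 0.008;-1 0.0205 -0.0105 -0.0073 0 0 0.008;-1 0.0205 -0.0105 -0.0073 0 0 0.008' 40
python3 -m inch '-1 0.0042 -0.0233 0.0018 0 0.0256 0.008;-1 0.004 -0.0233 0.0018 0 0.0256 0.008;-1 0.004 -0.0233 0.0018 0 0.0256 0.008;-1 0.0035 -0.0233 0.002 0 0.0256 0.008;-1 0.0035 -0.0233 0.002 0 0.0256 0.008;-1 0.003 -0.0233 0.002 0 0.0256 0.008;-1 0.003 -0.0233 0.002 0 0.0256 0.008;-1 0.0025 -0.0233 0.002 0 0.0256 0.008;-1 0.0025 -0.0233 0.002 0 0.0256 0.008;-1 0.002 -0.0233 0.002 0 0.0256 0.008;-1 0.002 -0.0235 0.002 0 0.0256 0.008;-1 0.0015 -0.0235 0.002 0 0.0256 0.008;-1 0.0015 -0.0235 0.002 0 0.0256 0.008;-1 0.001 -0.0235 0.002 0 0.0256 0.008;-1 0.001 -0.0235 0.002 0 0.0256 0.008;-1 0.0005 -0.0235 0.002 0 0.0256 0.008;-1 0.0005 -0.0235 0.002 0 0.0256 0.008;-1 0 0 0 0 0 0;-1 0 0 0 0 0 0'
python3 - <<'E'
from h import *
show()
Rt=rot(7,27); zt=Rt.as_matrix()[:,2]
tip=rk(-140,142,99)
pre=tip-zt*(.011+.07)          # tip 70 mm back along tool axis
a=plan(pre,Rt)
b=plan(tip-zt*.011+[0,0,.012],Rt,a)
c=plan(tip-zt*.011-[0,0,.03],Rt,b)
E
```

```text
clock: 1.27
tool_pos: [0.4536, -0.3516, 0.3303]
eef_rot: [0.992, 0.129, -0.0, -0.0]
contact_force: [0.4, -1.0, 1.1]
opening: 0.005
finger_force: 0.0
clock: 2.85
tool_pos: [0.4209, 0.0432, 0.3069]
eef_rot: [0.975, 0.063, 0.21, -0.027]
contact_force: [-0.0, -0.4, 1.2]
opening: 0.004
finger_force: 0.0
t 2.9 [0.4209 0.0432 0.3069] z [ 0.407  0.08  -0.91 ] yaw 7.8 F [-0.  -0.4  1.2] op 0.004 ff 0.0 q [-0.19  0.17 -0.04  2.4   0.13  0.15 -1.79]
n 11 dp [ 0.0531  0.2314 -0.1358] turn/row [-0.0027  0.0041  0.    ]
0 [ 0.0016 -0.0199  0.0149]
1 [ 0.0016 -0.0199  0.0148]
2 [ 0.0015 -0.0199  0.0148]
3 [ 0.0014 -0.02    0.0147]
4 [ 0.0014 -0.02    0.0147]
5 [ 0.0013 -0.0201  0.0146]
6 [ 0.0013 -0.0201  0.0146]
7 [ 0.0012 -0.0201  0.0145]
8 [ 0.0011 -0.0202  0.0145]
9 [ 0.0011 -0.0202  0.0144]
10 [ 0.001  -0.0203  0.0144]
n 3 dp [ 0.0315  0.0039 -0.0504] turn/row [0. 0. 0.]
0 [ 0.0018 -0.      0.0198]
n 2 dp [ 0.     0.    -0.042] turn/row [0. 0. 0.]
0 [-0.0095 -0.      0.0187]
```

```bash
python3 -m inch '-1 0 0 0 0.07 0 0;-1 0 0 0 0.07 0 0;-1 0 0 0 0 0 0;-1 0 0 0 0 0 0'; python3 -c "
from h import *
show()"
```

```text
clock: 3.18
tool_pos: [0.4213, 0.0369, 0.3044]
eef_rot: [0.975, 0.063, 0.205, -0.054]
contact_force: [0.2, -1.3, 0.7]
opening: 0.008
finger_force: 0.0
t 3.2 [0.4213 0.0369 0.3044] z [ 0.394  0.132 -0.91 ] yaw 8.3 F [ 0.2 -1.3  0.7] op 0.008 ff 0.0 q [ 0.13  0.19 -0.32  2.38 -0.02  0.16 -1.59]
```

```bash
python3 -m inch '-1 0 0 0 -0.07 0 0;-1 0 0 0 -0.07 0 0;-1 0 0 0 -0.07 0 0;-1 0 0 0 -0.07 0 0;-1 0 0 0 -0.07 0 0;-1 0 0 0 -0.07 0 0;-1 0 0 0 0 0 0'; python3 -c "
from h import *
show()"
```

```text
clock: 3.77
tool_pos: [0.4198, 0.0436, 0.2979]
eef_rot: [0.977, 0.051, 0.202, 0.047]
contact_force: [0.1, 0.7, 0.2]
opening: 0.002
finger_force: 0.0
t 3.8 [0.4198 0.0436 0.2979] z [ 0.399 -0.07  -0.914] yaw 4.7 F [0.1 0.7 0.2] op 0.002 ff 0.0 q [-0.8   0.22  0.53  2.41  0.44  0.18 -2.19]
```

```bash
cat > kin.py <<'E'
from h import *
from scipy.optimize import least_squares
D=[([1.23278849,.68988717,-.19453309,1.56619008,.15733347,.90255343,-.21512073],[.22680853,-.58177781,.227412],[.982761828,.18487432,-.000222,-.00079]),
([-.19,.17,-.04,2.4,.13,.15,-1.79],[.4209,.0432,.3069],[.975,.063,.21,-.027]),
([.13,.19,-.32,2.38,-.02,.16,-1.59],[.4213,.0369,.3044],[.975,.063,.205,-.054]),
([-.8,.22,.53,2.41,.44,.18,-2.19],[.4198,.0436,.2979],[.977,.051,.202,.047])]
def fk(q,par=None,s=(-1,-1,-1,-1),c=0,parts=False):
    z=lambda a:R.from_euler('z',a); y=lambda a:R.from_euler('y',a)
    R1=z(s[0]*q[0]); R2=R1*y(q[1]); R3=R2*z(s[1]*q[2]); R4=R3*y(q[3]); R5=R4*z(s[2]*q[4]); R6=R5*y(q[5]); R7=R6*z(s[3]*q[6]+c)
    B=np.stack([[0,0,1],R1.apply([1,0,0]),R2.apply([0,0,1]),R3.apply([1,0,0]),R4.apply([0,0,1]),R5.apply([1,0,0]),R6.apply([0,0,1]),R6.apply([1,0,0])],1)
    return (B,R7) if parts else (B@par,R7)
if __name__=="__main__":
    import itertools
    s0=get_state(); D.append((s0["q"],s0["tool_pos"],s0["eef_rot"]))
    best=[]
    for s in itertools.product([1,-1],repeat=4):
        for c in np.arange(4)*np.pi/2:
            e=sum((R.from_quat(Q).inv()*fk(q,None,s,c,True)[1]).magnitude() for q,p,Q in D); best.append((e,s,c))
    best.sort(key=lambda b:b[0]); print(best[:3])
    _,s,c=best[0]
    A=np.vstack([fk(q,None,s,c,True)[0] for q,p,Q in D]); b=np.hstack([p for q,p,Q in D])
    x=np.linalg.lstsq(np.vstack([A,.02*np.eye(8)]),np.r_[b,np.zeros(8)],rcond=None)[0]; print(np.round(x,3),np.round(A@x-b,3))
    A2=A[:,[0,2,4,6]]; x=np.linalg.lstsq(A2,b,rcond=None)[0]; print(np.round(x,3),np.round(A2@x-b,3))
E
python3 kin.py
```

```text
[(0.015593589094146825, (-1, -1, -1, -1), np.float64(1.5707963267948966)), (1.9093645718704189, (1, 1, 1, 1), np.float64(4.71238898038469)), (2.030597160636161, (1, -1, -1, 1), np.float64(4.71238898038469))]
[0.353 0.123 0.657 0.087 0.314 0.028 0.363 0.21 ] [ 0.001 -0.    -0.001  0.003  0.013 -0.016  0.003  0.014 -0.015 -0.005
  0.001  0.016 -0.008  0.002  0.016]
[0.356 0.585 0.308 0.4  ] [ 0.03   0.03  -0.011 -0.001  0.047  0.002  0.008  0.047  0.005 -0.01
  0.036  0.002 -0.012  0.036  0.001]
```

```bash
cat > fit.py <<'E'
from kin import *
c=np.pi/2
def basis(q):
    B,_=fk(q,None,(-1,)*4,c,True)
    z=lambda a:R.from_euler('z',a); y=lambda a:R.from_euler('y',a)
    R1=z(-q[0]); R3=R1*y(q[1])*z(-q[2]); R5=R3*y(q[3])*z(-q[4])
    return np.c_[B,R1.apply([0,1,0]),R3.apply([0,1,0]),R5.apply([0,1,0])]
s0=get_state(); D.append((s0["q"],s0["tool_pos"],s0["eef_rot"]))
A=np.vstack([basis(q) for q,p,Q in D]); b=np.hstack([p for q,p,Q in D])
for cols in ([0,2,4,6,8],[0,2,4,6,9],[0,2,4,6,10],[0,2,4,6,8,9,10],[0,2,3,4,6,8],[0,2,4,6,7,8],[0,1,2,4,6,8],[0,2,4,5,6,10],[0,2,4,6,7,10]):
    x=np.linalg.lstsq(A[:,cols],b,rcond=None)[0]; e=A[:,cols]@x-b; print(cols,np.round(x,3),"rms",np.round(np.sqrt((e**2).mean())*1000,1))
# with base azimuth offset
for o in np.deg2rad(np.arange(-12,13,2)):
    b2=np.hstack([R.from_euler('z',o).apply(p) for q,p,Q in D]); cols=[0,2,4,6]
    x=np.linalg.lstsq(A[:,cols],b2,rcond=None)[0]; print(round(np.degrees(o)),np.round(x,3),np.round(np.sqrt(((A[:,cols]@x-b2)**2).mean())*1000,1))
E
python3 fit.py
```

```text
[0, 2, 4, 6, 8] [ 0.334  0.57   0.34   0.333 -0.045] rms 5.7
[0, 2, 4, 6, 9] [ 0.353  0.561  0.345  0.341 -0.045] rms 3.9
[0, 2, 4, 6, 10] [ 0.346  0.549  0.345  0.327 -0.046] rms 3.6
[0, 2, 4, 6, 8, 9, 10] [ 0.345  0.565  0.344  0.336 -0.021 -0.029  0.004] rms 0.8
[0, 2, 3, 4, 6, 8] [ 0.346  0.643 -0.054  0.338  0.437 -0.04 ] rms 4.3
[0, 2, 4, 6, 7, 8] [ 0.33   0.61   0.34   0.362  0.022 -0.039] rms 4.6
[0, 1, 2, 4, 6, 8] [ 0.331 -0.009  0.584  0.343  0.341 -0.044] rms 5.3
[0, 2, 4, 5, 6, 10] [ 0.351  0.552  0.348  0.005  0.33  -0.045] rms 3.5
[0, 2, 4, 6, 7, 10] [ 0.344  0.562  0.345  0.336  0.006 -0.045] rms 3.5
-12 [0.338 0.62  0.207 0.501] 78.3
-10 [0.341 0.615 0.225 0.485] 69.5
-8 [0.345 0.61  0.242 0.469] 60.7
-6 [0.348 0.605 0.259 0.453] 51.8
-4 [0.351 0.599 0.276 0.435] 42.8
-2 [0.354 0.592 0.292 0.418] 33.9
0 [0.356 0.585 0.308 0.4  ] 25.0
2 [0.359 0.577 0.323 0.382] 16.2
4 [0.361 0.569 0.337 0.363] 8.5
6 [0.362 0.56  0.351 0.344] 6.9
8 [0.364 0.551 0.364 0.325] 13.8
10 [0.365 0.541 0.377 0.305] 22.5
12 [0.366 0.53  0.389 0.286] 31.4
```

```bash
cat > ik.py <<'E'
from kin import *
C=np.pi/2; X=np.array([.345,.565,.344,.336,-.021,-.029,.004])
LO=np.array([-3.01,-.46,-1.47,.13,-1,.04,-2.66]);HI=np.array([3.01,2.08,1.51,2.56,4.14,2.09,2.66])
def F(q):
    B,R7=fk(q,None,(-1,)*4,C,True)
    z=lambda a:R.from_euler('z',a); y=lambda a:R.from_euler('y',a)
    R1=z(-q[0]); R3=R1*y(q[1])*z(-q[2]); R5=R3*y(q[3])*z(-q[4])
    return np.c_[B[:,[0,2,4,6]],R1.apply([0,1,0]),R3.apply([0,1,0]),R5.apply([0,1,0])]@X,R7
def ik(p,Rt,q0,w=.01):
    f=lambda q:(lambda a:np.r_[(a[0]-p)*10,(a[1].inv()*Rt).as_rotvec()*3,w*(q-q0)])(F(q))
    s=least_squares(f,np.clip(q0,LO+.02,HI-.02),bounds=(LO+.01,HI-.01)); p1,R1=F(s.x)
    return s.x,np.linalg.norm(p1-p)*1000,np.degrees((R1.inv()*Rt).magnitude())
E
python3 - <<'E'
from ik import *
rng=np.random.default_rng(0)
def tcp(g,Rt,off): return g+Rt.as_matrix()[:,2]*off
pan=np.array([.534,-.1435,.060])
def panp(phi): return pan-.118*np.array([np.cos(np.radians(phi)),np.sin(np.radians(phi)),0])
jobs=[]
for T in (22,30,38):
    for fl in (0,180):
        Rt=lambda yaw:R.from_euler('z',yaw,degrees=True)*R.from_euler('y',180-T,degrees=True)*R.from_euler('z',180+fl,degrees=True)
        J=dict(press=(tcp(rk(-140,142,80),Rt(7),-.011),Rt(7)),grip=(tcp(rk(-118,0,50),Rt(7),.008),Rt(7)),drawn=(tcp(rk(-263,0,50),Rt(7),.008),Rt(7)))
        for phi in (-60,-30,0): J[f"pan{phi}"]=(tcp(panp(phi),Rt(phi),.008),Rt(phi))
        for k,(p,Q) in J.items():
            out=[]
            for _ in range(8):
                q,e,a=ik(p,Q,rng.uniform(LO,HI),.003)
                if e<3 and a<1.5: out.append(np.round(q,1).tolist())
            print(T,fl,k,len(out),out[:3])
E
```

```text
22 0 press 1 [[-0.5, 0.8, -0.3, 2.2, 1.9, 0.4, 2.3]]
22 0 grip 3 [[-0.9, 1.2, 0.9, 2.3, 4.1, 0.9, 0.2], [-0.3, 0.9, -0.2, 2.2, 2.5, 0.4, 2.0], [-0.4, 0.9, -0.1, 2.2, 2.7, 0.4, 1.8]]
22 0 drawn 0 []
22 0 pan-60 6 [[0.2, 1.0, -0.9, 2.3, 1.6, 1.1, 1.8], [-0.7, 1.1, 0.8, 2.4, 4.1, 0.4, -0.7], [-0.4, 0.9, 0.2, 2.3, 2.2, 0.3, 1.2]]
22 0 pan-30 5 [[0.5, 1.2, -1.2, 2.5, 1.9, 1.4, 2.1], [0.5, 1.2, -1.2, 2.6, 1.9, 1.4, 2.1], [0.5, 1.2, -1.2, 2.6, 1.9, 1.4, 2.1]]
22 0 pan0 5 [[0.8, 1.0, -0.9, 2.6, 2.3, 0.8, 2.6], [0.8, 1.0, -0.9, 2.6, 2.3, 0.8, 2.6], [0.8, 1.0, -0.9, 2.6, 2.3, 0.8, 2.6]]
22 180 press 6 [[-0.0, 1.2, -1.4, 2.1, 1.7, 1.4, -0.5], [-0.0, 1.2, -1.4, 2.1, 1.7, 1.4, -0.5], [-0.1, 1.0, -1.1, 2.1, 1.7, 1.1, -0.5]]
22 180 grip 5 [[-0.2, 0.9, -0.3, 2.2, 2.4, 0.5, -1.1], [0.1, 1.0, -0.9, 2.2, 2.0, 0.8, -0.5], [-0.4, 0.9, 0.0, 2.2, 2.9, 0.4, -1.6]]
22 180 drawn 0 []
22 180 pan-60 7 [[-0.7, 1.1, 0.8, 2.4, 4.1, 0.4, 2.4], [-0.7, 1.1, 0.8, 2.4, 4.1, 0.4, 2.4], [0.0, 0.9, -0.5, 2.3, 1.7, 0.8, -1.4]]
22 180 pan-30 6 [[0.6, 1.3, -1.4, 2.5, 1.8, 1.5, -0.9], [0.5, 1.2, -1.2, 2.6, 1.9, 1.4, -1.0], [0
[... 1134 characters left out ...]
, -0.2, 2.5, 2.8, 1.0, 1.6], [-0.4, 1.0, -0.2, 2.5, 2.8, 1.0, 1.6], [-0.9, 1.3, 0.8, 2.5, 3.5, 1.2, 0.6]]
38 0 drawn 0 []
38 0 pan-60 2 [[-0.8, 1.2, 0.7, 2.4, 3.0, 0.3, 0.1], [-0.7, 1.1, 0.5, 2.4, 2.4, 0.4, 0.7]]
38 0 pan-30 0 []
38 0 pan0 0 []
38 180 press 7 [[-1.1, 1.0, 0.4, 2.4, 3.0, 0.7, -2.2], [-0.2, 1.3, -1.3, 2.4, 2.0, 1.6, -0.8], [-0.8, 0.9, -0.1, 2.4, 2.5, 0.8, -1.7]]
38 180 grip 4 [[0.0, 1.2, -0.9, 2.4, 2.4, 1.3, -0.9], [0.0, 1.2, -0.8, 2.4, 2.4, 1.3, -0.9], [0.2, 1.5, -1.4, 2.4, 2.2, 1.7, -0.5]]
38 180 drawn 0 []
38 180 pan-60 8 [[0.0, 1.1, -0.9, 2.3, 1.6, 1.5, -1.6], [-0.3, 1.0, -0.2, 2.4, 1.8, 0.9, -1.8], [0.0, 1.1, -0.9, 2.3, 1.6, 1.4, -1.6]]
38 180 pan-30 0 []
38 180 pan0 0 []
```

```bash
cat >> ik.py <<'E'
def RT(yaw,T,fl=180): return R.from_euler('z',yaw,degrees=True)*R.from_euler('y',180-T,degrees=True)*R.from_euler('z',180+fl,degrees=True)
def best(p,Q,q0,n=12,w=.003,seed=0):
    rng=np.random.default_rng(seed); b=None
    for k in range(n):
        s=q0 if k==0 else np.clip(q0+rng.normal(0,.7,7),LO+.02,HI-.02)
        q,e,a=ik(p,Q,s,w)
        if e<3 and a<1.5 and (b is None or abs(q-q0).max()<abs(b-q0).max()): b=q
    return b
def rows(q0,q1,n,p0=None):
    prev=F(q0); 
    for k in range(1,n+1):
        cur=F(q0+(q1-q0)*k/n)
        print(k,np.round(prev[1].inv().apply(cur[0]-prev[0]),3),np.round((prev[1].inv()*cur[1]).as_rotvec(),3),np.round(cur[0],3)); prev=cur
E
python3 - <<'E'
from ik import *
s=get_state(); q=s["q"]; p,Rm=F(q); print("model err",np.round((p-s["tool_pos"])*1000,1),np.degrees((Rm.inv()*R.from_quat(s["eef_rot"])).magnitude()))
for T in (25,30,35):
    Q=RT(7,T); z=Q.as_matrix()[:,2]; tip=rk(-140,142,99)
    h=best(tip-z*.13,Q,q); print(T,"hover",None if h is None else np.round(h,2))
    if h is None: continue
    for nm,pp in dict(pre=tip-z*.011+[0,0,.012],press=tip-z*.011-[0,0,.03],).items():
        g=best(pp,Q,h,4); print(nm,None if g is None else np.round(g,2))
for x,T in ((-118,25),(-118,30),(-170,25),(-193,25),(-193,20),(-208,25),(-193,0),(-170,0),(-240,0),(-263,0)):
    Q=RT(7,T); g=best(rk(x,0,50)+Q.as_matrix()[:,2]*.008,Q,np.array([-.3,.9,-.3,2.3,2.4,.6,-1.1])); print("grip",x,T,None if g is None else np.round(g,2))
Q=RT(7,30); z=Q.as_matrix()[:,2]; h=best(rk(-140,142,99)-z*.13,Q,q); rows(q,h,27)
E
```

```text
model err [-0.9 -0.1 -0.2] 2.788486422121559e-14
25 hover [-0.49  0.53 -0.47  2.22  1.42  0.52 -0.48]
pre [-0.26  0.84 -0.79  2.17  1.73  0.81 -0.66]
press [-0.27  0.94 -0.78  2.19  1.85  0.87 -0.77]
30 hover [-0.65  0.53 -0.33  2.33  1.75  0.53 -0.88]
pre [-0.44  0.8  -0.55  2.25  1.96  0.75 -0.97]
press [-0.5   0.88 -0.45  2.27  2.12  0.76 -1.14]
35 hover [-0.56  0.6  -0.59  2.42  1.85  0.82 -1.08]
pre [-0.47  0.84 -0.56  2.33  2.08  0.9  -1.13]
press [-0.47  0.95 -0.57  2.33  2.16  0.99 -1.21]
grip -118 25 [-0.22  0.92 -0.33  2.27  2.45  0.58 -1.12]
grip -118 30 [-0.2   0.96 -0.38  2.34  2.52  0.77 -1.2 ]
grip -170 25 [-0.22  0.94 -0.4   2.42  2.48  0.74 -1.22]
grip -193 25 [-0.23  0.96 -0.42  2.48  2.49  0.83 -1.27]
grip -193 20 [-0.22  0.91 -0.38  2.41  2.42  0.62 -1.17]
grip -208 25 [-0.24  0.97 -0.44  2.53  2.5   0.88 -1.31]
grip -193 0 [ 0.33  1.32 -1.44  2.05  1.41  1.34  0.01]
grip -170 0 [ 0.33  1.35 -1.46  1.98  1.41  1.38  0.07]
grip -240 0 [ 0.18  1.05 -1.02  2.19  1.38  0.85 -0.09]
grip -263 0 [ 0.13  1.01 -0.94  2.26  1.43  0.76 -0.18]
1 [-0.003 -0.006  0.003] [-0.005
[... 1076 characters left out ...]
0.012  0.001 -0.115] [0.431 0.145 0.236]
18 [0.008 0.006 0.002] [-0.014  0.001 -0.114] [0.433 0.154 0.233]
19 [0.008 0.008 0.002] [-0.016  0.001 -0.113] [0.436 0.164 0.23 ]
20 [0.007 0.009 0.002] [-0.018  0.001 -0.112] [0.438 0.175 0.227]
21 [0.007 0.01  0.002] [-0.02   0.    -0.111] [0.44  0.187 0.225]
22 [0.006 0.011 0.002] [-0.021 -0.001 -0.11 ] [0.442 0.199 0.222]
23 [0.005 0.012 0.002] [-0.023 -0.002 -0.109] [0.444 0.212 0.22 ]
24 [0.004 0.013 0.002] [-0.025 -0.003 -0.108] [0.445 0.226 0.217]
25 [0.003 0.014 0.002] [-0.027 -0.005 -0.107] [0.446 0.24  0.215]
26 [0.002 0.015 0.002] [-0.028 -0.007 -0.106] [0.446 0.256 0.213]
27 [0.001 0.016 0.002] [-0.03  -0.009 -0.104] [0.446 0.271 0.212]
```

```bash
python3 -m inch '-1 -0.003 -0.006 0.003 -0.005 -0.013 -0.121;-1 -0.002 -0.006 0.003 -0.005 -0.012 -0.121;-1 -0.001 -0.006 0.003 -0.004 -0.011 -0.121;-1 0 -0.006 0.003 -0.004 -0.01 -0.121;-1 0.001 -0.005 0.003 -0.004 -0.009 -0.121;-1 0.002 -0.005 0.003 -0.003 -0.008 -0.12;-1 0.003 -0.004 0.003 -0.003 -0.007 -0.12;-1 0.004 -0.004 0.003 -0.004 -0.006 -0.12;-1 0.005 -0.003 0.003 -0.004 -0.005 -0.119;-1 0.006 -0.002 0.003 -0.004 -0.004 -0.119;-1 0.006 -0.001 0.003 -0.005 -0.003 -0.119;-1 0.007 0 0.003 -0.006 -0.002 -0.118;-1 0.007 0.001 0.003 -0.007 -0.001 -0.118;-1 0.008 0.002 0.003 -0.008 0 -0.117;-1 0 0 0 0 0 0'; python3 - <<'E'
from ik import *
show(); s=get_state(); q=s["q"]
Q=RT(7,30); z=Q.as_matrix()[:,2]; t=rk(-140,142,99)-z*.13; h=best(t,Q,q); print(np.round(h,2),np.round(t,3)); plan(t,Q,step=.03,turn=.12)
E
```

```text
clock: 5.02
tool_pos: [0.4259, 0.1167, 0.2437]
eef_rot: [0.624, 0.753, 0.064, 0.197]
contact_force: [0.1, 0.1, 0.1]
opening: 0.002
finger_force: 0.0
t 5.0 [0.4259 0.1167 0.2437] z [ 0.376 -0.149 -0.914] yaw 103.1 F [0.1 0.1 0.1] op 0.002 ff 0.0 q [-0.82  0.39  0.26  2.38  1.06  0.28 -1.42]
[-0.65  0.53 -0.32  2.33  1.75  0.53 -0.88] [0.446 0.271 0.212]
n 13 dp [ 0.0201  0.1544 -0.0321] turn/row [-0.0207  0.0015 -0.1112]
0 [0.0118 0.0031 0.0011]
1 [0.0114 0.0044 0.0012]
2 [0.0108 0.0056 0.0013]
3 [0.0101 0.0067 0.0014]
4 [0.0093 0.0078 0.0016]
5 [0.0084 0.0087 0.0018]
6 [0.0074 0.0096 0.002 ]
7 [0.0063 0.0103 0.0022]
8 [0.0051 0.0109 0.0024]
9 [0.0039 0.0113 0.0027]
10 [0.0026 0.0116 0.0029]
11 [0.0013 0.0118 0.0031]
12 [-0.      0.0118  0.0034]
```

Following exactly as predicted.

```bash
python3 -m inch '-1 0.012 0.003 0.001 -0.02 0.0015 -0.111;-1 0.0115 0.0045 0.001 -0.021 0.0015 -0.111;-1 0.011 0.0055 0.0015 -0.021 0.0015 -0.111;-1 0.010 0.0065 0.0015 -0.021 0.0015 -0.111;-1 0.0095 0.008 0.0015 -0.021 0.0015 -0.111;-1 0.0085 0.0085 0.002 -0.021 0.0015 -0.111;-1 0.0075 0.0095 0.002 -0.021 0.0015 -0.111;-1 0.0065 0.0105 0.002 -0.021 0.0015 -0.111;-1 0.005 0.011 0.0025 -0.021 0.0015 -0.111;-1 0.004 0.0115 0.0025 -0.021 0.0015 -0.111;-1 0.0025 0.0115 0.003 -0.021 0.0015 -0.111;-1 0.0015 0.012 0.003 -0.021 0.0015 -0.111;-1 0 0.012 0.0035 -0.021 0.0015 -0.111;-1 0 0 0 0 0 0;-1 0 0 0 0 0 0'; python3 - <<'E'
from ik import *
show()
Q=RT(7,30); z=Q.as_matrix()[:,2]; tip=rk(-140,142,99)
a=plan(tip-z*.011+[0,0,.012],Q); plan(tip-z*.011-[0,0,.028],Q,a,step=.006)
E
```

```text
clock: 6.27
tool_pos: [0.446, 0.2708, 0.2119]
eef_rot: [-0.053, 0.964, 0.017, 0.259]
contact_force: [0.4, 0.1, 0.3]
opening: 0.007
finger_force: 0.0
t 6.3 [0.446  0.2708 0.2119] z [ 0.498  0.06  -0.865] yaw -173.6 F [0.4 0.1 0.3] op 0.007 ff 0.0 q [-0.97  0.53  0.17  2.36  2.1   0.29 -1.22]
n 5 dp [ 0.059   0.0076 -0.0913] turn/row [-0.0003  0.0004 -0.0024]
0 [-0.0011  0.0001  0.0218]
n 7 dp [ 0.    0.   -0.04] turn/row [0. 0. 0.]
0 [0.0029 0.     0.0049]
```

```bash
python3 -m inch '-1 -0.001 0 0.0218 0 0 -0.002;-1 -0.001 0 0.0218 0 0 -0.002;-1 -0.001 0 0.0218 0 0 -0.002;-1 -0.001 0 0.0218 0 0 -0.002;-1 -0.001 0 0.0218 0 0 -0.002;-1 0 0 0 0 0 0;-1 0.003 0 0.0052 0 0 0;-1 0.003 0 0.0052 0 0 0;-1 0.003 0 0.0052 0 0 0;-1 0.003 0 0.0052 0 0 0;-1 0.003 0 0.0052 0 0 0;-1 0 0 0 0 0 0'; python3 - <<'E'
from h import *
show(); p,d=snapshot("top"); cv2.imwrite("pics/t1.png",p[:,:,::-1])
Q=torack(cloud("top",d)); f=Q[~np.isnan(Q[...,0])]
g=f[(f[:,0]>-170)&(f[:,0]<-40)&(f[:,1]>50)&(f[:,1]<140)&(f[:,2]>110)&(f[:,2]<170)]; print(len(g),np.round(np.percentile(g,[1,50,99],axis=0)))
p,d=snapshot("scene"); cv2.imwrite("pics/s1.png",cv2.resize(p[180:340,180:380,::-1],None,fx=3.5,fy=3.5))
Q=torack(cloud("scene",d)); f=Q[~np.isnan(Q[...,0])]
g=f[(f[:,0]>-100)&(f[:,0]<-60)&(f[:,1]>118)&(f[:,1]<165)&(f[:,2]>60)&(f[:,2]<108)]; print(len(g),np.round(np.percentile(g,[1,50,99],axis=0)))
E
```

```text
clock: 7.27
tool_pos: [0.5034, 0.2791, 0.0889]
eef_rot: [-0.061, 0.964, 0.015, 0.259]
contact_force: [1.0, -0.2, 0.3]
opening: 0.007
finger_force: 0.0
t 7.3 [0.5034 0.2791 0.0889] z [ 0.497  0.061 -0.866] yaw -172.8 F [ 1.  -0.2  0.3] op 0.007 ff 0.0 q [-0.7   0.83 -0.1   2.29  2.38  0.56 -1.43]
206 [[-83.  58. 123.]
 [-71.  75. 158.]
 [-44.  94. 165.]]
187 [[-100.  120.   89.]
 [ -81.  139.   96.]
 [ -66.  156.  100.]]
```

View pics/s1.png

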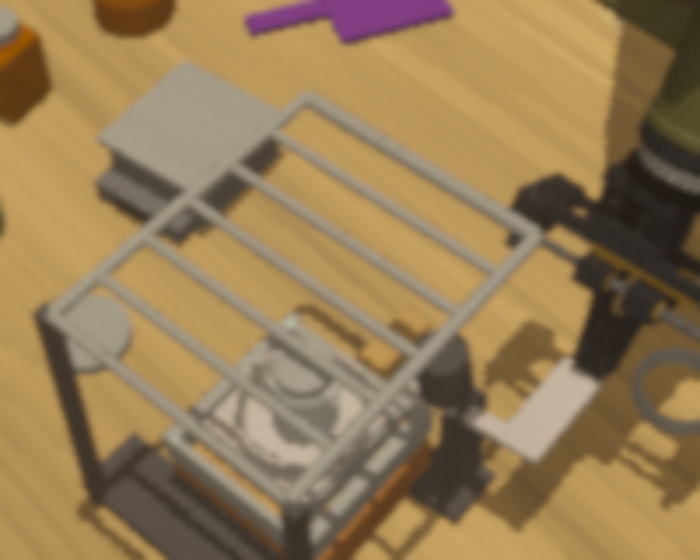

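```bash
cat >> h.py <<'E'
def catch(d,n="scene"):
    Q=torack(cloud(n,d)); f=Q[~np.isnan(Q[...,0])]
    g=f[(f[:,0]>-120)&(f[:,0]<-70)&(f[:,1]>123)&(f[:,1]<153)&(f[:,2]>55)&(f[:,2]<115)]
    a=np.polyfit(g[:,1],g[:,2],1); return len(g),"slope %.3f z@138 %.1f"%(a[0],np.polyval(a,138))
E
python3 - <<'E'
from h import *
print(r.nose_length)
for n in("top","scene"): print(n,catch(np.load(f"pics/{n}0.npy"),n),catch(snapshot(n)[1],n))
s=snapshot
E
```

```text
0.011
top (188, 'slope 0.253 z@138 99.2') (183, 'slope 0.147 z@138 96.0')
scene (205, 'slope 0.235 z@138 99.1') (210, 'slope 0.168 z@138 96.1')
```

```bash
python3 - <<'E'
from h import *
for n in ("scene","top"):
    p,d=snapshot(n); Q=torack(cloud(n,d)); f=Q[~np.isnan(Q[...,0])]
    for x in range(-190,-110,8):
        g=f[(f[:,0]>x)&(f[:,0]<x+8)&(f[:,1]>115)&(f[:,1]<165)&(f[:,2]>30)&(f[:,2]<150)]
        if len(g): print(n,x,len(g),"z",np.round(np.percentile(g[:,2],[2,50,98])),"y",np.round(np.percentile(g[:,1],[2,50,98])))
p,d=snapshot("wrist"); cv2.imwrite("pics/w1.png",p[:,:,::-1])
show()
E
```

```text
scene -190 5 z [132. 139. 149.] y [137. 137. 160.]
scene -182 17 z [121. 138. 146.] y [136. 143. 163.]
scene -174 49 z [115. 142. 150.] y [130. 148. 161.]
scene -166 86 z [113. 134. 146.] y [129. 146. 160.]
scene -158 72 z [ 93. 119. 129.] y [126. 142. 159.]
scene -150 73 z [ 94. 105. 118.] y [125. 145. 158.]
scene -142 35 z [ 93.  96. 101.] y [123. 138. 156.]
scene -134 39 z [ 93.  97. 101.] y [123. 142. 156.]
scene -126 38 z [ 92.  96. 100.] y [122. 141. 156.]
scene -118 36 z [ 92.  96. 101.] y [125. 139. 155.]
top -174 2 z [140. 144. 149.] y [149. 150. 151.]
top -158 2 z [123. 123. 124.] y [154. 156. 157.]
top -150 8 z [ 91.  95. 115.] y [123. 127. 157.]
top -142 29 z [ 91.  96. 101.] y [123. 134. 154.]
top -134 40 z [ 91.  96. 100.] y [122. 138. 154.]
top -126 45 z [ 90.  97. 100.] y [123. 138. 154.]
top -118 37 z [ 92.  96. 102.] y [122. 137. 156.]
t 7.6 [0.504 0.279 0.09 ] z [ 0.498  0.061 -0.865] yaw -172.8 F [-0.3  0.2  1. ] op 0.005 ff 0.4 q [-0.7   0.83 -0.1   2.29  2.38  0.56 -1.43]
```

View pics/w1.png

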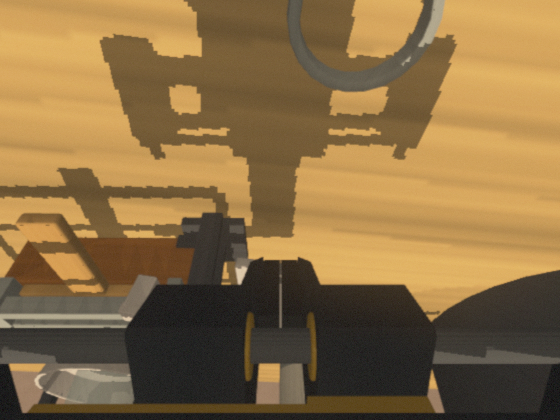

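```bash
python3 -m inch '-1 0.003 0 0.0052 0 0 0;-1 0.003 0 0.0052 0 0 0;-1 0 0 0 0 0 0;-1 0 0 0 0 0 0'; python3 -c "
from h import *
show(); print(catch(snapshot('scene')[1]),catch(snapshot('top')[1],'top'))"
```

```text
clock: 7.95
tool_pos: [0.504, 0.2788, 0.0771]
eef_rot: [-0.061, 0.964, 0.015, 0.259]
contact_force: [0.6, -0.4, 0.9]
opening: 0.003
finger_force: 0.0
t 8.0 [0.504  0.2788 0.0771] z [ 0.497  0.061 -0.865] yaw -172.8 F [ 0.6 -0.4  0.9] op 0.003 ff 0.0 q [-0.69  0.86 -0.12  2.29  2.4   0.59 -1.45]
(228, 'slope -0.236 z@138 77.4') (160, 'slope -0.217 z@138 77.4')
```

The catch has snapped over: the paddle slope went from +0.24 to −0.23 and the paddle is at 77 mm. I'll retreat, and check that drawing the board in two grips is feasible.

```bash
python3 -m inch '-1 0 0 -0.02 0 0 0;-1 0 0 -0.02 0 0 0;-1 0 0 -0.02 0 0 0;-0.1 0 0 -0.02 0 0 0;-0.1 0 0 -0.02 0 0 0;-0.1 0 0 0 0 0 0'; python3 - <<'E'
from ik import *
show(); q=get_state()["q"]
def tp(x,T,yaw=7,c=None): 
    Q=RT(yaw,T); g=rk(x,0,50) if c is None else c
    return g+Q.as_matrix()[:,2]*.008,Q
g=q
for x,T in ((-118,25),(-173,25),(-155,15),(-235,15),(-245,15),(-245,10),(-245,5),(-245,0)):
    n=best(*tp(x,T),g,20); print(x,T,None if n is None else np.round(n,2)); g=n if n is not None else g
for T in (0,10,15):
  for phi in (-60,-40,-20):
    c=np.array([.534,-.1435,.065])-.1*np.array([np.cos(np.radians(phi)),np.sin(np.radians(phi)),0])
    n=best(*tp(0,T,phi,c),g,20); print("pan",phi,T,None if n is None else np.round(n,2))
p,Q=tp(-118,25); a=plan(p-Q.as_matrix()[:,2]*.09,Q,step=.02)
b=plan(p,Q,a)
print(catch(snapshot('scene')[1]))
E
```

```text
clock: 8.55
tool_pos: [0.4532, 0.2733, 0.1667]
eef_rot: [-0.062, 0.963, 0.016, 0.26]
contact_force: [0.9, -0.3, 0.3]
opening: 0.211
finger_force: 0.0
t 8.6 [0.4532 0.2733 0.1667] z [ 0.499  0.064 -0.864] yaw -172.7 F [ 0.9 -0.3  0.3] op 0.211 ff 0.0 q [-0.83  0.64 -0.02  2.38  2.24  0.45 -1.36]
-118 25 [-0.34  0.91 -0.13  2.28  2.69  0.51 -1.4 ]
-173 25 [-0.37  0.93 -0.15  2.44  2.74  0.68 -1.51]
-155 15 [-0.34  0.86 -0.11  2.23  2.49  0.25 -1.19]
-235 15 [-0.36  0.88 -0.18  2.46  2.65  0.49 -1.44]
-245 15 [-0.36  0.88 -0.19  2.49  2.65  0.53 -1.45]
-245 10 [-0.35  0.85 -0.17  2.4   2.55  0.33 -1.31]
-245 5 [-0.38  0.84 -0.08  2.32  2.44  0.13 -1.18]
-245 0 [ 0.19  1.06 -1.04  2.2   1.39  0.87 -0.12]
pan -60 0 [ 0.38  0.89 -0.61  2.08  1.07  0.53 -0.51]
pan -40 0 [ 0.49  0.9  -0.72  2.14  1.2   0.59 -0.26]
pan -20 0 [ 0.55  0.89 -0.7   2.17  1.23  0.56  0.11]
pan -60 10 [ 0.05  0.82 -0.23  2.19  1.36  0.34 -0.92]
pan -40 10 [ 0.7   1.28 -1.46  2.27  1.55  1.41 -0.68]
pan -20 10 [ 0.57  0.92 -0.79  2.34  1.76  0.66 -0.45]
pan -60 15 [ 0.57  1.31 -1.46  2.19  1.54  1.56 -1.09]
pan -40 15 [ 0.65  1.29 -1.46  2.34  1.62  1.48 -0.81]
pan -20 15 [ 0.66  1.03 -1.04  2.42  1.85  0.95 -0.56]
n 8 dp [ 0.0621 -0.1367 -0.0424] turn/row [0.0002 0.0114 0.0006]
0 [-0.0021 -0.0179  0.0074]
1 [-0.0022 -0.0179  0.0074]
2 [-0.0023 -0.0179  0.0073]
3 [-0.0024 -0.0179  0.0073]
4 [-0.0025 -0.0179  0.0073]
5 [-0.0026 -0.0179  0.0073]
6 [-0.0027 -0.0179  0.0072]
7 [-0.0028 -0.0179  0.0072]
n 4 dp [ 0.0378  0.0046 -0.0816] turn/row [0. 0. 0.]
0 [-0.     -0.      0.0225]
(224, 'slope -0.230 z@138 77.3')
```

```bash
python3 -m inch '0.1 -0.0021 -0.018 0.0074 0 0.0114 0;0.1 -0.0022 -0.018 0.0074 0 0.0114 0;0.1 -0.0023 -0.018 0.0074 0 0.0114 0;0.1 -0.0024 -0.018 0.0073 0 0.0114 0;0.1 -0.0025 -0.018 0.0073 0 0.0114 0;0.1 -0.0026 -0.018 0.0073 0 0.0114 0;0.1 -0.0027 -0.018 0.0072 0 0.0114 0;0.1 -0.0028 -0.018 0.0072 0 0.0114 0;0.1 0 0 0 0 0 0;0.1 0 0 0 0 0 0'; python3 - <<'E'
from ik import *
show()
def tp(x,T,yaw=7): 
    Q=RT(yaw,T); return rk(x,0,50)+Q.as_matrix()[:,2]*.008,Q
p,Q=tp(-118,25); plan(p,Q,step=.015)
snap,d=snapshot("wrist"); cv2.imwrite("pics/w2.png",snap[:,:,::-1])
W=cloud("wrist",d); f=torack(W); m=(f[...,0]>-140)&(f[...,0]<-85)&(abs(f[...,1])<22)&(f[...,2]>47)&(f[...,2]<62)
g=f[m]; print(m.sum(),np.round(np.percentile(g,[2,50,98],axis=0),1),cv2.minAreaRect(g[:,:2].astype(np.float32)))
E
```

```text
clock: 9.43
tool_pos: [0.5173, 0.1343, 0.1211]
eef_rot: [-0.06, 0.975, 0.012, 0.215]
contact_force: [0.1, -0.0, -0.0]
opening: 0.546
finger_force: 0.0
t 9.4 [0.5173 0.1343 0.1211] z [ 0.417  0.049 -0.907] yaw -173.0 F [ 0.1 -0.  -0. ] op 0.546 ff 0.0 q [-0.35  0.72 -0.12  2.36  2.61  0.4  -1.32]
n 6 dp [ 0.0357  0.0069 -0.0783] turn/row [-0.0003 -0.0005  0.0003]
0 [-0.      0.0004  0.0144]
2108 [[-139.7  -12.5   48.8]
 [-118.6   -0.7   55.7]
 [ -86.3   11.3   56.8]] ((-112.4966812133789, -0.5426158905029297), (55.064491271972656, 25.021142959594727), 0.3479185402393341)
```

View pics/w2.png

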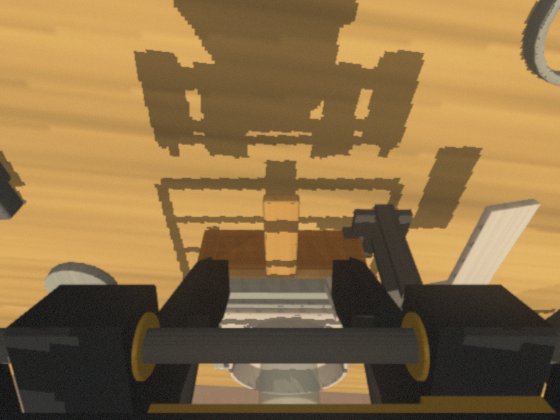

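The handle, at (282,235), lies centred between the open fingers, and the measured offset is under 1 mm. I'll go in and grip.

```bash
python3 -m inch '0.1 0 0 0.0144 0 0 0;0.1 0 0 0.0144 0 0 0;0.1 0 0 0.0144 0 0 0;0.1 0 0 0.0144 0 0 0;0.1 0 0 0.0144 0 0 0;0.1 0 0 0.0144 0 0 0;0.1 0 0 0 0 0 0;-1 0 0 0 0 0 0;-1 0 0 0 0 0 0;-1 0 0 0 0 0 0;-1 0 0 0 0 0 0;-1 0 0 0 0 0 0;-1 0 0 0 0 0 0' 40; python3 - <<'E'
from ik import *
show(); q=get_state()["q"]; p,Rm=tool()
t=p-R.from_euler('z',RY).apply([.055,0,0]); print(np.round(t,3)); plan(t,Rm,step=.006)
E
```

```text
clock: 10.57
tool_pos: [0.5526, 0.1403, 0.0443]
eef_rot: [-0.062, 0.975, 0.013, 0.215]
contact_force: [-1.8, 0.2, 4.2]
opening: 0.256
finger_force: 40.0
t 10.6 [0.5526 0.1403 0.0443] z [ 0.418  0.051 -0.907] yaw -172.7 F [-1.8  0.2  4.2] op 0.256 ff 40.0 q [-0.3   0.91 -0.16  2.28  2.66  0.51 -1.34]
[0.498 0.134 0.044]
n 10 dp [-0.0546 -0.0067  0.    ] turn/row [0. 0. 0.]
0 [ 0.005   0.     -0.0023]
```

```bash
python3 -m inch '-1 0.0025 0 -0.0012 0 0 0;-1 0.0025 0 -0.0012 0 0 0;-1 0.005 0 -0.0023 0 0 0;-1 0.005 0 -0.0023 0 0 0;-1 0.005 0 -0.0023 0 0 0;-1 0.005 0 -0.0023 0 0 0;-1 0.005 0 -0.0023 0 0 0;-1 0.005 0 -0.0023 0 0 0;-1 0.005 0 -0.0023 0 0 0;-1 0.005 0 -0.0023 0 0 0;-1 0.0025 0 -0.0012 0 0 0;-1 0.0025 0 -0.0012 0 0 0;-1 0 0 0 0 0 0;-1 0 0 0 0 0 0'; python3 - <<'E'
from h import *
show()
p,d=snapshot("top"); cv2.imwrite("pics/t2.png",p[:,:,::-1]); f=torack(cloud("top",d)); f=f[~np.isnan(f[...,0])]
def box(x0,x1,y0,y1,z0,z1):
    g=f[(f[:,0]>x0)&(f[:,0]<x1)&(f[:,1]>y0)&(f[:,1]<y1)&(f[:,2]>z0)&(f[:,2]<z1)]; return len(g),np.round(np.percentile(g,[2,50,98],axis=0),1).tolist()
print("board",box(-130,-66,-60,60,47,62)); print("tin",box(-60,60,-56,56,72,92)); print("jartop",box(-35,35,-35,35,140,160)); print(catch(d,"top"))
E
```

```text
clock: 11.73
tool_pos: [0.4986, 0.1332, 0.044]
eef_rot: [-0.062, 0.974, 0.013, 0.216]
contact_force: [6.0, 1.0, 1.9]
opening: 0.257
finger_force: 40.0
t 11.7 [0.4986 0.1332 0.044 ] z [ 0.419  0.051 -0.906] yaw -172.8 F [6.  1.  1.9] op 0.257 ff 40.0 q [-0.3   0.92 -0.22  2.43  2.68  0.69 -1.41]
board (141, [[-110.8, -54.7, 50.5], [-96.1, -39.5, 54.9], [-66.6, -21.5, 58.9]])
tin (457, [[-57.4, -52.2, 72.8], [-8.3, -32.6, 83.9], [48.2, -3.7, 90.9]])
jartop (55, [[-16.5, -14.8, 141.2], [4.3, -6.3, 152.0], [16.8, 3.5, 155.3]])Traceback (most recent call last):
  File "<stdin>", line 6, in <module>
  File "h.py", line 32, in catch
    a=np.polyfit(g[:,1],g[:,2],1); return len(g),"slope %.3f z@138 %.1f"%(a[0],np.polyval(a,138))
    raise TypeError("expected non-empty vector for x")
TypeError: expected non-empty vector for x
```

```bash
python3 -m inch '0.1 0 0 0 0 0 0;0.1 0 0 0 0 0 0;0.1 0 0 0 0 0 0;0.1 0 0 -0.009 0 0 0;0.1 0 0 -0.018 0 0 0;0.1 0 0 -0.018 0 0 0;0.1 0 0 0 0 0 0;0.1 0 0 0 0 0 0'; python3 - <<'E'
from ik import *
show()
Q=RT(7.2,15); p=rk(-155,-.5,50)+Q.as_matrix()[:,2]*.008
a=plan(p-Q.as_matrix()[:,2]*.045,Q,step=.012,turn=.03); plan(p,Q,a,step=.012)
E
```

```text
clock: 12.45
tool_pos: [0.4786, 0.1307, 0.0852]
eef_rot: [-0.062, 0.975, 0.013, 0.215]
contact_force: [0.4, 0.4, -0.1]
opening: 0.551
finger_force: 0.0
t 12.4 [0.4786 0.1307 0.0852] z [ 0.417  0.051 -0.907] yaw -172.7 F [ 0.4  0.4 -0.1] op 0.551 ff 0.0 q [-0.32  0.82 -0.22  2.48  2.64  0.64 -1.41]
n 6 dp [0.0249 0.0039 0.0006] turn/row [-0.0003  0.0287  0.0003]
0 [-0.0039  0.0001  0.0017]
1 [-0.0039  0.0001  0.0016]
2 [-0.0039  0.0001  0.0015]
3 [-0.004   0.0001  0.0013]
4 [-0.004   0.0001  0.0012]
5 [-0.0041  0.0001  0.0011]
n 4 dp [ 0.0116  0.0015 -0.0435] turn/row [0. 0. 0.]
0 [-0.      0.      0.0113]
```

```bash
python3 -m inch '0.1 -0.004 0 0.0016 0 0.0287 0;0.1 -0.004 0 0.0016 0 0.0287 0;0.1 -0.004 0 0.0015 0 0.0287 0;0.1 -0.004 0 0.0013 0 0.0287 0;0.1 -0.004 0 0.0012 0 0.0287 0;0.1 -0.004 0 0.0011 0 0.0287 0;0.1 0 0 0 0 0 0;0.1 0 0 0.0113 0 0 0;0.1 0 0 0.0113 0 0 0;0.1 0 0 0.0113 0 0 0;0.1 0 0 0.0113 0 0 0;0.1 0 0 0 0 0 0;-1 0 0 0 0 0 0;-1 0 0 0 0 0 0;-1 0 0 0 0 0 0;-1 0 0 0 0 0 0;-1 0 0 0 0 0 0;-1 0 0 0 0 0 0' 60; python3 - <<'E'
from ik import *
show(); p,Rm=tool()
t=p-R.from_euler('z',RY).apply([.088,0,-.001]); plan(t,Rm,step=.006)
E
```

```text
clock: 13.95
tool_pos: [0.5162, 0.1354, 0.042]
eef_rot: [-0.063, 0.989, 0.007, 0.131]
contact_force: [-0.3, 0.0, 1.9]
opening: 0.256
finger_force: 60.0
t 13.9 [0.5162 0.1354 0.042 ] z [ 0.258  0.03  -0.966] yaw -172.8 F [-0.3  0.   1.9] op 0.256 ff 60.0 q [-0.34  0.86 -0.07  2.23  2.59  0.24 -1.27]
n 15 dp [-0.0873 -0.0107  0.001 ] turn/row [0. 0. 0.]
0 [ 0.0056  0.     -0.0016]
```

```bash
python3 -m inch '-1 0.003 0 -0.0008 0 0 0;-1 0.0056 0 -0.0016 0 0 0;-1 0.0056 0 -0.0016 0 0 0;-1 0.0056 0 -0.0016 0 0 0;-1 0.0056 0 -0.0016 0 0 0;-1 0.0056 0 -0.0016 0 0 0;-1 0.0056 0 -0.0016 0 0 0;-1 0.0056 0 -0.0016 0 0 0;-1 0.0056 0 -0.0016 0 0 0;-1 0.0056 0 -0.0016 0 0 0;-1 0.0056 0 -0.0016 0 0 0;-1 0.0056 0 -0.0016 0 0 0;-1 0.0056 0 -0.0016 0 0 0;-1 0.0056 0 -0.0016 0 0 0;-1 0.0056 0 -0.0016 0 0 0;-1 0.003 0 -0.0008 0 0 0;-1 0 0 0 0 0 0;-1 0 0 0 0 0 0;-1 0 0 0 0 0 0'; cat >> h.py <<'E'
def boxes(d,n,**b):
    f=torack(cloud(n,d)); f=f[~np.isnan(f[...,0])]
    for k,(x0,x1,y0,y1,z0,z1) in b.items():
        g=f[(f[:,0]>x0)&(f[:,0]<x1)&(f[:,1]>y0)&(f[:,1]<y1)&(f[:,2]>z0)&(f[:,2]<z1)]
        print(n,k,len(g),np.round(np.percentile(g,[2,50,98],axis=0),1).tolist() if len(g) else '')
E
python3 - <<'E'
from h import *
show()
for n in("scene","top"):
    p,d=snapshot(n); cv2.imwrite(f"pics/{n}3.png",p[:,:,::-1]); boxes(d,n,board=(-215,-70,-60,60,30,70),tin=(-60,60,-56,56,65,95),jar=(-35,35,-35,35,130,160))
o=cv2.resize(cv2.imread("pics/scene3.png")[180:340,180:380],None,fx=3.5,fy=3.5); cv2.imwrite("pics/s3.png",o)
E
```

```text
clock: 15.53
tool_pos: [0.4295, 0.1245, 0.0429]
eef_rot: [-0.063, 0.989, 0.007, 0.131]
contact_force: [0.4, -0.1, -0.4]
opening: 0.26
finger_force: 60.0
t 15.5 [0.4295 0.1245 0.0429] z [ 0.258  0.031 -0.966] yaw -172.8 F [ 0.4 -0.1 -0.4] op 0.260 ff 60.0 q [-0.31  0.88 -0.23  2.48  2.61  0.52 -1.38]
scene board 1047 [[-198.6, -53.1, 45.2], [-142.5, -7.2, 51.5], [-80.6, 53.1, 56.1]]
scene tin 776 [[-58.2, -47.6, 66.0], [20.6, 13.7, 75.8], [48.0, 53.8, 94.3]]
scene jar 203 [[-20.1, -11.1, 130.9], [5.1, 10.0, 141.4], [19.6, 28.5, 145.1]]
top board 614 [[-195.5, -55.4, 46.2], [-132.4, -37.1, 51.6], [-84.6, -12.3, 56.4]]
top tin 637 [[-58.0, -51.8, 66.4], [-6.9, -25.1, 75.6], [49.8, 23.8, 94.2]]
top jar 154 [[-20.7, -13.2, 134.0], [5.0, 3.3, 142.0], [20.3, 20.5, 145.4]]
```

View pics/s3.png

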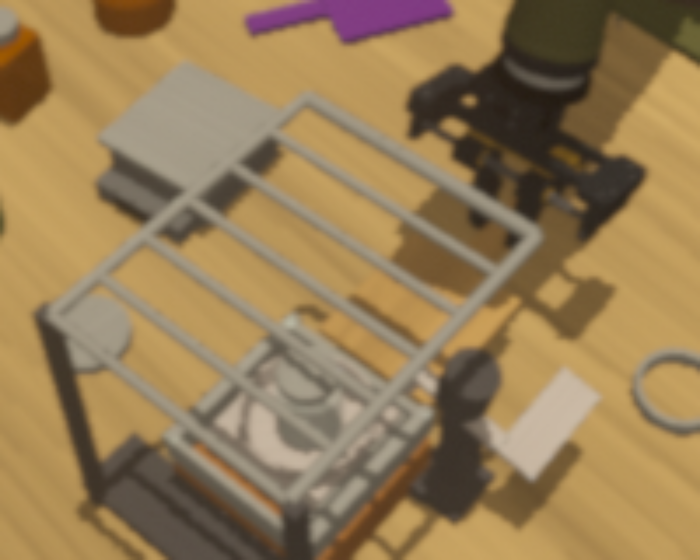

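```bash
python3 - <<'E'
from ik import *
f=[]
for n in("scene","top"):
    Q=torack(cloud(n,np.array(snapshot(n)[1]))); g=Q[~np.isnan(Q[...,0])]; g=g[(g[:,0]>-198)&(g[:,0]<-84)&(abs(g[:,1])<54)&(g[:,2]>38)&(g[:,2]<64)]
    A=np.c_[g[:,0]+142,g[:,1],np.ones(len(g))]; c=np.linalg.lstsq(A,g[:,2],rcond=None)[0]; print(n,len(g),"slope x,y",np.round(c,3)); f.append(g)
    if n=="scene": print(cv2.minAreaRect(g[:,:2].astype(np.float32)))
show(); q=get_state()["q"]; p,Rm=tool()
sag=.05
for phi in (7,0,-10,-20,-30,-40):
    dR=R.from_euler('z',phi-7.2,degrees=True)
    Rt=dR*Rm; z=Rt.as_matrix()[:,2]
    g=np.array([.534,-.1435,.060])-.0995*np.array([np.cos(np.radians(phi)),np.sin(np.radians(phi)),0])
    n=best(g+z*.008,Rt,q,16); print(phi,np.round(g,3),None if n is None else np.round(n,2))
E
```

```text
scene 925 slope x,y [-4.1000e-02 -4.0000e-03  5.1499e+01]
((-140.91510009765625, -0.08977508544921875), (107.86273193359375, 113.88581085205078), 89.82128143310547)
top 563 slope x,y [-4.2000e-02  0.0000e+00  5.1794e+01]
t 15.7 [0.4295 0.1244 0.0429] z [ 0.258  0.03  -0.966] yaw -172.8 F [-0.6 -0.1 -1.4] op 0.258 ff 60.0 q [-0.31  0.88 -0.23  2.48  2.61  0.52 -1.38]
7 [ 0.435 -0.156  0.06 ] [ 0.34  0.85 -0.07  2.41  3.3   0.36 -1.3 ]
0 [ 0.434 -0.144  0.06 ] [ 0.28  0.85 -0.05  2.44  3.2   0.4  -1.38]
-10 [ 0.436 -0.126  0.06 ] [ 0.18  0.85 -0.04  2.46  3.05  0.44 -1.5 ]
-20 [ 0.441 -0.109  0.06 ] [ 0.09  0.85 -0.03  2.46  2.91  0.44 -1.62]
-30 [ 0.448 -0.094  0.06 ] [ 0.02  0.85 -0.05  2.43  2.69  0.4  -1.66]
-40 [ 0.458 -0.08   0.06 ] [-0.02  0.84 -0.09  2.38  2.38  0.36 -1.59]
```

```bash
python3 - <<'E'
from ik import *
q=get_state()["q"]; p,Rm=tool(); y0=7.2
lev=Rm*R.from_rotvec([0,-.042,0])
up=p+np.array([.004,0,.04]); a=plan(up,lev,step=.015,turn=.02)
RA=R.from_euler('z',3.4-y0,degrees=True)*lev; A=np.array([.452,0.0,.09]); b=plan(A,RA,a,step=.018)
RB=R.from_euler('z',0-y0,degrees=True)*lev; z=RB.as_matrix()[:,2]
g=np.array([.534,-.1435,.060])-[.100,0,0]; B=g+z*.008+[0,0,.03]; c=plan(B,RB,b,step=.018)
plan(g+z*.008,RB,c,step=.006)
for t,Q in (a,b,c,(g+z*.008,RB)):
    n,e,an=ik(t,Q,q,.003); print(np.round(t,3),np.round(n,2),round(e,1),round(an,2)); q=n
E
```

```text
n 3 dp [0.004 0.    0.04 ] turn/row [ 0.    -0.014  0.   ]
0 [-0.0047 -0.0002 -0.0125]
1 [-0.0049 -0.0002 -0.0125]
2 [-0.0051 -0.0002 -0.0124]
n 7 dp [ 0.0185 -0.1244  0.0071] turn/row [0.0028 0.     0.009 ]
0 [-0.0007 -0.018  -0.0008]
1 [-0.0008 -0.018  -0.0008]
2 [-0.001  -0.018  -0.0007]
3 [-0.0012 -0.0179 -0.0007]
4 [-0.0013 -0.0179 -0.0006]
5 [-0.0015 -0.0179 -0.0006]
6 [-0.0016 -0.0179 -0.0005]
n 9 dp [-0.0156 -0.1435 -0.0076] turn/row [0.002  0.     0.0063]
0 [ 0.0028 -0.0158  0.    ]
1 [ 0.0027 -0.0158  0.0001]
2 [ 0.0026 -0.0158  0.0001]
3 [ 0.0025 -0.0159  0.0001]
4 [ 0.0024 -0.0159  0.0002]
5 [ 0.0023 -0.0159  0.0002]
6 [ 0.0022 -0.0159  0.0002]
7 [ 0.0021 -0.0159  0.0003]
8 [ 0.002  -0.0159  0.0003]
n 5 dp [ 0.    0.   -0.03] turn/row [0. 0. 0.]
0 [0.0018 0.     0.0057]
[0.433 0.124 0.083] [-0.35  0.78 -0.21  2.49  2.57  0.48 -1.37] 0.0 0.0
[0.452 0.    0.09 ] [-0.03  0.76 -0.19  2.49  2.77  0.44 -1.29] 0.0 0.0
[ 0.436 -0.144  0.082] [ 0.36  0.78 -0.18  2.46  3.    0.39 -1.18] 0.0 0.0
[ 0.436 -0.144  0.052] [ 0.36  0.86 -0.19  2.47  3.    0.48 -1.17] 0.0 0.0
```

```bash
python3 -m inch '-1 -0.0048 0 -0.0125 0 -0.014 0;-1 -0.0048 0 -0.0125 0 -0.014 0;-1 -0.0048 0 -0.0125 0 -0.014 0;-1 0 0 0 0 0 0;-1 -0.0003 -0.009 -0.0004 0.0014 0 0.0045;-1 -0.0007 -0.018 -0.0008 0.0028 0 0.009;-1 -0.0008 -0.018 -0.0008 0.0028 0 0.009;-1 -0.001 -0.018 -0.0007 0.0028 0 0.009;-1 -0.0012 -0.018 -0.0007 0.0028 0 0.009;-1 -0.0013 -0.018 -0.0006 0.0028 0 0.009;-1 -0.0015 -0.018 -0.0006 0.0028 0 0.009;-1 -0.0008 -0.009 -0.0003 0.0014 0 0.0045' 60
python3 -m inch '-1 0.0028 -0.0158 0 0.002 0 0.0063;-1 0.0027 -0.0158 0 0.002 0 0.0063;-1 0.0026 -0.0158 0 0.002 0 0.0063;-1 0.0025 -0.0158 0 0.002 0 0.0063;-1 0.0024 -0.0158 0 0.002 0 0.0063;-1 0.0023 -0.0158 0 0.002 0 0.0063;-1 0.0022 -0.0158 0 0.002 0 0.0063;-1 0.0021 -0.0158 0 0.002 0 0.0063;-1 0.001 -0.008 0 0.001 0 0.003;-1 0.001 -0.008 0 0.001 0 0.003;-1 0 0 0 0 0 0;-1 0 0 0 0 0 0'
python3 - <<'E'
from ik import *
show()
for n in("scene","top"):
    p,d=snapshot(n); cv2.imwrite(f"pics/{n}4.png",p[:,:,::-1]); W=cloud(n,d); g=W[~np.isnan(W[...,0])]; g=g[(g[:,0]>.44)&(g[:,0]<.62)&(abs(g[:,1]+.1435)<.07)&(g[:,2]>.075)&(g[:,2]<.112)]*1000
    r_=cv2.minAreaRect(g[:,:2].astype(np.float32)); A=np.c_[g[:,0]-534,g[:,1]+143,np.ones(len(g))]; print(n,len(g),r_,np.round(np.linalg.lstsq(A,g[:,2],rcond=None)[0],3),np.round(np.percentile(g,[1,99],axis=0),1).tolist())
E
```

```text
clock: 16.73
tool_pos: [0.4508, -0.0032, 0.0895]
eef_rot: [-0.028, 0.988, 0.002, 0.151]
contact_force: [1.4, 0.5, -0.7]
opening: 0.261
finger_force: 60.0
clock: 17.73
tool_pos: [0.435, -0.1427, 0.0838]
eef_rot: [-0.001, 0.988, -0.001, 0.152]
contact_force: [-0.4, 0.8, -1.2]
opening: 0.258
finger_force: 60.0
t 17.7 [ 0.435  -0.1427  0.0838] z [ 0.3   -0.001 -0.954] yaw -179.9 F [-0.4  0.8 -1.2] op 0.258 ff 60.0 q [ 0.39  0.78 -0.18  2.46  3.02  0.38 -1.17]
scene 1190 ((516.9998779296875, -140.88079833984375), (113.2647476196289, 153.6083221435547), 88.8218765258789) [ 0.000e+00 -9.000e-03  9.604e+01] [[445.6, -195.1, 88.8], [593.2, -85.9, 100.5]]
top 2086 ((520.9321899414062, -141.7593536376953), (111.13758850097656, 149.4195098876953), 89.3945541381836) [ 1.0000e-03 -0.0000e+00  9.6735e+01] [[453.4, -195.0, 92.5], [593.6, -87.1, 101.1]]
```

```bash
python3 -m inch '-1 0.0018 -0.001 0.0057 0 0 0;-1 0.0018 -0.001 0.0057 0 0 0;-1 0.0018 0 0.0057 0 0 0;-1 0.0018 0 0.0057 0 0 0;-1 0.0012 0 0.0038 0 0 0;-1 0.0006 0 0.002 0 0 0;-1 0 0 0 0 0 0;-1 0 0 0 0 0 0'; python3 - <<'E'
from h import *
show()
d=snapshot("top")[1]; W=cloud("top",d); g=W[~np.isnan(W[...,0])]; g=g[(g[:,0]>.48)&(g[:,0]<.60)&(abs(g[:,1]+.1435)<.06)&(g[:,2]>.05)&(g[:,2]<.112)]*1000
A=np.c_[g[:,0]-534,g[:,1]+143,np.ones(len(g))]; print(np.round(np.linalg.lstsq(A,g[:,2],rcond=None)[0],3))
E
```

```text
clock: 18.5
tool_pos: [0.4347, -0.145, 0.0538]
eef_rot: [-0.001, 0.988, -0.001, 0.151]
contact_force: [0.0, 0.5, -1.4]
opening: 0.258
finger_force: 60.0
t 18.5 [ 0.4347 -0.145   0.0538] z [ 0.299 -0.002 -0.954] yaw -179.9 F [ 0.   0.5 -1.4] op 0.258 ff 60.0 q [ 0.39  0.86 -0.18  2.47  3.03  0.47 -1.17]
[-3.0000e-03 -1.2000e-02  6.5977e+01]
```

```bash
python3 -m inch '-1 0.0004 0 0.0013 0 0 0;-1 0 0 0 0 0 0;0.1 0 0 0 0 0 0;0.1 0 0 0 0 0 0;0.1 0 0 0 0 0 0;0.1 0 0 -0.006 0 0 0;0.1 0 0 -0.016 0 0 0;0.1 0 0 -0.02 0 0 0;0.1 0 0 -0.02 0 0 0;0.1 0 0 -0.02 0 0 0;0.1 0 0 0 0 0 0'; python3 - <<'E'
from ik import *
show()
for n in("scene","top"):
    p,d=snapshot(n); cv2.imwrite(f"pics/{n}5.png",p[:,:,::-1]); W=cloud(n,d); g=W[~np.isnan(W[...,0])]; g=g[(g[:,0]>.474)&(g[:,0]<.61)&(abs(g[:,1]+.1435)<.075)&(g[:,2]>.0615)&(g[:,2]<.075)]*1000
    A=np.c_[g[:,0]-534,g[:,1]+143,np.ones(len(g))]; print(n,cv2.minAreaRect(g[:,:2].astype(np.float32)),np.round(np.linalg.lstsq(A,g[:,2],rcond=None)[0],3))
    boxes(d,n,tin=(-60,60,-56,56,65,95),jar=(-35,35,-35,35,130,160)); print(catch(d,n))
q=get_state()["q"]
J=np.array([.607,-.3303,0])
for yaw,fl in ((13.3,180),(13.3,0),(-76.7,0),(-76.7,180)):
    Q=RT(yaw,0,fl)
    for pp in (J+[0,0,.2],J+[0,0,.054],np.array([.534,-.1445,.121])):
        n=best(pp,Q,q,16); print(yaw,fl,np.round(pp,3),None if n is None else np.round(n,2))
E
```

```text
clock: 19.47
tool_pos: [0.4094, -0.1452, 0.1336]
eef_rot: [-0.001, 0.988, -0.002, 0.153]
contact_force: [-0.4, 0.5, 0.3]
opening: 0.551
finger_force: 0.0
t 19.5 [ 0.4094 -0.1452  0.1336] z [ 0.302 -0.004 -0.953] yaw -180.0 F [-0.4  0.5  0.3] op 0.551 ff 0.0 q [ 0.42  0.64 -0.19  2.49  3.03  0.28 -1.18]
scene ((534.2257690429688, -143.79257202148438), (113.62169647216797, 119.49385833740234), 89.9247055053711) [-2.0000e-03  1.0000e-03  6.4783e+01]
scene tin 798 [[-58.5, -47.2, 65.6], [20.3, 13.1, 75.9], [47.9, 53.7, 94.4]]
scene jar 205 [[-21.0, -12.0, 131.0], [4.7, 10.0, 141.5], [19.8, 28.7, 144.9]]
(233, 'slope -0.211 z@138 77.4')
top ((535.0044555664062, -144.42095947265625), (110.37820434570312, 121.7263412475586), 89.51404571533203) [1.0000e-03 0.0000e+00 6.5136e+01]
top tin 1000 [[-58.4, -50.7, 66.4], [-15.3, -9.7, 75.6], [49.0, 51.2, 94.2]]
top jar 191 [[-20.4, -13.1, 132.4], [3.4, 6.8, 142.0], [19.8, 26.7, 145.4]]
(165, 'slope -0.198 z@138 77.1')
13.3 180 [ 0.607 -0.33   0.2  ] [ 0.96  1.17 -1.46  1.33  1.16  1.56  1.46]
13.3 180 [ 0.607 -0.33   0.054] [ 0.97  1.37 -1.42  1.42  1.35  1.46  1.38]
13.3 180 [ 0.534 -0.144  0.121] [ 0.84  1.15 -1.39  1.84  1.2   1.3   0.89]
13.3 0 [ 0.607 -0.33   0.2  ] [ 0.96  1.17 -1.46  1.33  1.16  1.56 -1.68]
13.3 0 [ 0.607 -0.33   0.054] [ 0.96  1.35 -1.38  1.42  1.32  1.42 -1.76]
13.3 0 [ 0.534 -0.144  0.121] [ 0.8   1.07 -1.25  1.84  1.13  1.17 -2.2 ]
-76.7 0 [ 0.607 -0.33   0.2  ] [ 0.55  0.82 -0.25  1.37  0.22  0.98 -2.65]
-76.7 0 [ 0.607 -0.33   0.054] [ 0.51  0.99 -0.17  1.46  0.21  0.71 -2.65]
-76.7 0 [ 0.534 -0.144  0.121] [ 0.15  0.75  0.06  1.89 -0.08  0.5  -2.65]
-76.7 180 [ 0.607 -0.33   0.2  ] [ 0.96  1.17 -1.46  1.33  1.16  1.56 -0.11]
-76.7 180 [ 0.607 -0.33   0.054] [ 0.97  1.39 -1.46  1.42  1.38  1.49 -0.2 ]
-76.7 180 [ 0.534 -0.144  0.121] [ 0.84  1.18 -1.44  1.84  1.22  1.35 -0.7 ]
```

```bash
python3 - <<'E'
from ik import *
q=get_state()["q"]; J=np.array([.607,-.3303,.25])
for yaw,fl,s in ((13.3,0,[.5,.6,0,1.5,.1,1.0,-.84]),(-76.7,180,[.5,.6,0,1.5,.1,1.0,.73])):
    h,e,a=ik(J,RT(yaw,0,fl),np.array(s),.003); print(yaw,fl,np.round(h,2),round(e,2),round(a,2))
    g,e,a=ik(J-[0,0,.196],RT(yaw,0,fl),h,.003); print(" down",np.round(g,2),round(e,2),round(a,2))
    g,e,a=ik(np.array([.534,-.1445,.121]),RT(yaw,0,fl),h,.003); print(" pan",np.round(g,2),round(e,2),round(a,2))
    if fl==0: H=h
def chk(q0,q1,n):
    for k in range(0,n+1,3):
        p,Q=F(q0+(q1-q0)*k/n); print(k,np.round(p,3),np.round(Q.as_matrix()[:,2],2))
up=q.copy(); up[1]-=.25
chk(up,H,30)
E
```

```text
13.3 0 [ 0.44  0.76 -0.03  1.32  0.02  1.06 -0.92] 0.0 0.0
 down [ 0.45  0.99 -0.03  1.47  0.04  0.69 -0.94] 0.0 0.0
 pan [ 0.18  0.75  0.01  1.89 -0.01  0.5  -1.15] 0.0 0.0
-76.7 180 [ 0.44  0.76 -0.03  1.32  0.02  1.06  0.65] 0.0 0.0
 down [ 0.45  0.99 -0.03  1.47  0.04  0.69  0.63] 0.0 0.0
 pan [ 0.18  0.75  0.01  1.89 -0.01  0.5   0.43] 0.0 0.0
0 [ 0.444 -0.17   0.246] [ 0.51 -0.1  -0.86]
3 [ 0.507 -0.237  0.271] [ 0.58 -0.24 -0.78]
6 [ 0.546 -0.308  0.295] [ 0.57 -0.41 -0.71]
9 [ 0.561 -0.376  0.313] [ 0.51 -0.55 -0.66]
12 [ 0.557 -0.431  0.322] [ 0.39 -0.66 -0.65]
15 [ 0.543 -0.466  0.319] [ 0.24 -0.7  -0.67]
18 [ 0.527 -0.478  0.305] [ 0.09 -0.68 -0.73]
21 [ 0.519 -0.467  0.285] [-0.02 -0.58 -0.81]
24 [ 0.528 -0.434  0.263] [-0.08 -0.43 -0.9 ]
27 [ 0.558 -0.386  0.249] [-0.07 -0.23 -0.97]
30 [ 0.607 -0.33   0.25 ] [ 0. -0. -1.]
```

```bash
python3 - <<'E'
from ik import *
q=get_state()["q"]; p,Rm=tool()
U=np.array([.42,-.15,.28]); qu,e,a=ik(U,Rm,q,.003); print("U",np.round(qu,2),e,a)
H=np.array([.44,.76,-.03,1.32,.02,1.06,-.92])
for T in (10,15,20):
    M=np.array([.45,-.17,.29]); qm,e,a=ik(M,RT(0,T,0),np.array([.3,.2,0,2.3,.1,.2,-1.0]),.003); print(T,np.round(qm,2),round(e,1),round(a,2))
    for k in range(0,29,4):
        P,Q=F(qu+(qm-qu)*k/28); print(k,np.round(P,3),np.round(Q.as_matrix()[:,2],2))
plan(U,Rm,step=.02)
E
```

```text
U [ 0.31  0.31 -0.06  2.45  4.13  0.05 -2.32] 23.415507022919222 6.6198229264417465
10 [ 0.3   0.35  0.01  2.06 -0.1   0.57 -1.19] 0.0 0.0
0 [ 0.414 -0.145  0.258] [ 0.4  -0.05 -0.91]
4 [ 0.469 -0.164  0.285] [ 0.52 -0.08 -0.85]
8 [ 0.51  -0.211  0.315] [ 0.6  -0.2  -0.78]
12 [ 0.517 -0.27   0.335] [ 0.57 -0.36 -0.74]
16 [ 0.49  -0.313  0.335] [ 0.44 -0.47 -0.76]
20 [ 0.45  -0.312  0.315] [ 0.27 -0.46 -0.84]
24 [ 0.428 -0.26   0.292] [ 0.16 -0.29 -0.95]
28 [ 0.45 -0.17  0.29] [ 0.17 -0.   -0.98]
15 [ 0.36  0.32 -0.05  2.13 -0.15  0.44 -1.13] 0.0 0.0
0 [ 0.414 -0.145  0.258] [ 0.4  -0.05 -0.91]
4 [ 0.458 -0.164  0.28 ] [ 0.5  -0.08 -0.86]
8 [ 0.489 -0.204  0.303] [ 0.56 -0.18 -0.81]
12 [ 0.494 -0.252  0.318] [ 0.54 -0.31 -0.78]
16 [ 0.472 -0.286  0.317] [ 0.44 -0.4  -0.81]
20 [ 0.441 -0.284  0.302] [ 0.31 -0.38 -0.87]
24 [ 0.427 -0.24   0.286] [ 0.23 -0.23 -0.95]
28 [ 0.45 -0.17  0.29] [ 0.26 -0.   -0.97]
20 [ 0.46  0.31 -0.15  2.2  -0.2   0.31 -1.06] 0.0 0.0
0 [ 0.414 -0.145  0.258] [ 0.4  -0.05 -0.91]
4 [ 0.446 -0.163  0.275] [ 0.48 -0.08 -0.88]
8 [ 0.468 -0.195  0.291] [ 0.52 -0.15 -0.84]
12 [ 0.47  -0.231  0.301] [ 0.51 -0.25 -0.82]
16 [ 0.455 -0.254  0.299] [ 0.44 -0.3  -0.85]
20 [ 0.435 -0.251  0.29 ] [ 0.35 -0.28 -0.89]
24 [ 0.428 -0.219  0.282] [ 0.3  -0.17 -0.94]
28 [ 0.45 -0.17  0.29] [ 0.34 -0.   -0.94]
n 8 dp [ 0.0092 -0.0048  0.1484] turn/row [0. 0. 0.]
0 [-0.0067 -0.0007 -0.0173]
```

```bash
python3 - <<'E'
from ik import *
q=get_state()["q"]
qm,e,a=ik(np.array([.45,-.17,.29]),RT(0,20,0),np.array([.3,.2,0,2.3,.1,.2,-1.0]),.003)
rows(q,qm,32)
E
```

```text
1 [-0.005 -0.012 -0.003] [ 0.033 -0.008  0.095] [ 0.412 -0.166  0.136]
2 [-0.005 -0.011 -0.003] [ 0.032 -0.009  0.095] [ 0.414 -0.177  0.141]
3 [-0.005 -0.011 -0.003] [ 0.03  -0.009  0.096] [ 0.416 -0.189  0.146]
4 [-0.005 -0.01  -0.003] [ 0.028 -0.009  0.096] [ 0.416 -0.199  0.151]
5 [-0.005 -0.009 -0.003] [ 0.026 -0.009  0.097] [ 0.416 -0.209  0.155]
6 [-0.005 -0.008 -0.003] [ 0.024 -0.008  0.097] [ 0.415 -0.218  0.16 ]
7 [-0.005 -0.007 -0.003] [ 0.023 -0.008  0.098] [ 0.414 -0.226  0.165]
8 [-0.005 -0.007 -0.003] [ 0.021 -0.007  0.098] [ 0.412 -0.233  0.17 ]
9 [-0.004 -0.006 -0.004] [ 0.019 -0.006  0.098] [ 0.41  -0.24   0.174]
10 [-0.004 -0.005 -0.004] [ 0.018 -0.005  0.099] [ 0.407 -0.245  0.179]
11 [-0.004 -0.004 -0.004] [ 0.016 -0.004  0.099] [ 0.404 -0.249  0.183]
12 [-0.003 -0.004 -0.004] [ 0.015 -0.003  0.099] [ 0.401 -0.253  0.187]
13 [-0.003 -0.003 -0.004] [ 0.013 -0.001  0.099] [ 0.398 -0.255  0.191]
14 [-0.002 -0.002 -0.004] [0.012 0.    0.1  ] [ 0.395 -0.256  0.195]
15 [-0.001 -0.002 -0.004] [0.011 0.002 0.1  ] [ 0.393 -0.257  0.199]
16 [-0.    -0.001 -0.004] [0.01  0.
[... 434 characters left out ...]
0.235  0.226]
23 [ 0.006 -0.    -0.005] [0.009 0.017 0.098] [ 0.391 -0.229  0.23 ]
24 [ 0.007 -0.001 -0.005] [0.009 0.019 0.098] [ 0.394 -0.223  0.234]
25 [ 0.007 -0.001 -0.005] [0.01  0.021 0.097] [ 0.398 -0.216  0.239]
26 [ 0.008 -0.001 -0.005] [0.011 0.023 0.097] [ 0.403 -0.21   0.245]
27 [ 0.009 -0.002 -0.005] [0.011 0.025 0.096] [ 0.409 -0.203  0.251]
28 [ 0.01  -0.002 -0.006] [0.013 0.026 0.096] [ 0.416 -0.196  0.257]
29 [ 0.011 -0.003 -0.006] [0.014 0.028 0.095] [ 0.423 -0.189  0.264]
30 [ 0.011 -0.003 -0.006] [0.015 0.029 0.094] [ 0.431 -0.182  0.272]
31 [ 0.012 -0.004 -0.006] [0.017 0.03  0.094] [ 0.44  -0.176  0.281]
32 [ 0.013 -0.005 -0.006] [0.018 0.031 0.093] [ 0.45 -0.17  0.29]
```

```bash
python3 -m inch '0.1 -0.005 -0.012 -0.006 0.033 -0.008 0.095;0.1 -0.005 -0.011 -0.006 0.032 -0.009 0.095;0.1 -0.005 -0.011 -0.003 0.03 -0.009 0.096;0.1 -0.005 -0.01 -0.003 0.028 -0.009 0.096;0.1 -0.005 -0.009 -0.003 0.026 -0.009 0.097;0.1 -0.005 -0.008 -0.003 0.024 -0.008 0.097;0.1 -0.005 -0.007 -0.003 0.023 -0.008 0.098;0.1 -0.005 -0.007 -0.003 0.021 -0.007 0.098;0.1 -0.004 -0.006 -0.004 0.019 -0.006 0.098;0.1 -0.004 -0.005 -0.004 0.018 -0.005 0.099;0.1 -0.004 -0.004 -0.004 0.016 -0.004 0.099;0.1 -0.003 -0.004 -0.004 0.015 -0.003 0.099;0.1 -0.003 -0.003 -0.004 0.013 -0.001 0.099;0.1 -0.002 -0.002 -0.004 0.012 0 0.1;0.1 -0.001 -0.002 -0.004 0.011 0.002 0.1;0.1 0 -0.001 -0.004 0.01 0.004 0.1'; python3 - <<'E'
from ik import *
show(); q=get_state()["q"]
H,e,a=ik(np.array([.607,-.3303,.25]),RT(13.3,0,0),np.array([.44,.76,-.03,1.32,.02,1.06,-.92]),.003)
qm,e,a=ik(np.array([.45,-.17,.29]),RT(0,20,0),np.array([.3,.2,0,2.3,.1,.2,-1.0]),.003); print(np.round(qm,2))
rows(q,qm,18)
E
```

```text
clock: 20.9
tool_pos: [0.393, -0.2472, 0.2019]
eef_rot: [0.693, 0.7, -0.032, 0.172]
contact_force: [-0.2, -0.8, 0.4]
opening: 0.549
finger_force: 0.0
t 20.9 [ 0.393  -0.2472  0.2019] z [ 0.196 -0.283 -0.939] yaw 92.3 F [-0.2 -0.8  0.4] op 0.549 ff 0.0 q [ 0.1   0.5   0.32  2.38  1.84  0.04 -1.46]
[ 0.46  0.31 -0.15  2.2  -0.2   0.31 -1.06]
1 [-0.004  0.006 -0.002] [-0.013 -0.005  0.095] [ 0.394 -0.254  0.207]
2 [-0.004  0.006 -0.003] [-0.011 -0.003  0.095] [ 0.398 -0.257  0.211]
3 [-0.003  0.005 -0.003] [-0.008 -0.001  0.095] [ 0.402 -0.259  0.216]
4 [-0.002  0.004 -0.003] [-0.005  0.001  0.095] [ 0.405 -0.261  0.22 ]
5 [-0.001  0.004 -0.003] [-0.003  0.003  0.094] [ 0.407 -0.262  0.224]
6 [ 0.     0.003 -0.003] [0.    0.005 0.094] [ 0.408 -0.261  0.228]
7 [ 0.001  0.002 -0.004] [0.003 0.007 0.094] [ 0.41  -0.26   0.232]
8 [ 0.002  0.001 -0.004] [0.006 0.009 0.093] [ 0.411 -0.258  0.236]
9 [ 0.003 -0.    -0.004] [0.009 0.011 0.093] [ 0.412 -0.254  0.24 ]
10 [ 0.004 -0.001 -0.004] [0.012 0.012 0.092] [ 0.414 -0.249  0.243]
11 [ 0.005 -0.002 -0.005] [0.015 0.014 0.091] [ 0.416 -0.243  0.247]
12 [ 0.006 -0.003 -0.005] [0.019 0.016 0.09 ] [ 0.418 -0.235  0.251]
13 [ 0.007 -0.005 -0.005] [0.022 0.018 0.089] [ 0.421 -0.227  0.256]
14 [ 0.008 -0.006 -0.006] [0.025 0.02  0.088] [ 0.425 -0.217  0.261]
15 [ 0.009 -0.007 -0.006] [0.028 0.022 0.087] [ 0.43  -0.206  0.267]
16 [ 0.01  -0.009 -0.006] [0.031 0.023 0.085] [ 0.435 -0.195  0.273]
17 [ 0.011 -0.01  -0.006] [0.034 0.025 0.084] [ 0.442 -0.183  0.281]
18 [ 0.011 -0.012 -0.006] [0.037 0.026 0.082] [ 0.45 -0.17  0.29]
```

```bash
python3 -m inch '0.1 -0.004 0.006 -0.003 -0.013 -0.005 0.095;0.1 -0.004 0.006 -0.003 -0.011 -0.003 0.095;0.1 -0.003 0.005 -0.003 -0.008 -0.001 0.095;0.1 -0.002 0.004 -0.003 -0.005 0.001 0.095;0.1 -0.001 0.004 -0.003 -0.003 0.003 0.094;0.1 0 0.003 -0.003 0 0.005 0.094;0.1 0.001 0.002 -0.004 0.003 0.007 0.094;0.1 0.002 0.001 -0.004 0.006 0.009 0.093;0.1 0.003 0 -0.004 0.009 0.011 0.093;0.1 0 0 0 0 0 0'; python3 - <<'E'
from ik import *
show(); q=get_state()["q"]
qm,e,a=ik(np.array([.45,-.17,.29]),RT(0,20,0),np.array([.3,.2,0,2.3,.1,.2,-1.0]),.003)
H,e,a=ik(np.array([.607,-.3303,.25]),RT(13.3,0,0),np.array([.44,.76,-.03,1.32,.02,1.06,-.92]),.003); print(np.round(H,2))
rows(q,H,20)
E
```

```text
clock: 21.73
tool_pos: [0.4162, -0.2522, 0.241]
eef_rot: [0.915, 0.363, 0.066, 0.166]
contact_force: [0.3, 0.7, -0.3]
opening: 0.549
finger_force: 0.0
t 21.7 [ 0.4162 -0.2522  0.241 ] z [ 0.241 -0.255 -0.936] yaw 43.2 F [ 0.3  0.7 -0.3] op 0.549 ff 0.0 q [ 0.33  0.4   0.01  2.29  0.87  0.2  -1.31]
[ 0.44  0.76 -0.03  1.32  0.02  1.06 -0.92]
1 [-0.002  0.018  0.005] [-0.006 -0.026  0.031] [ 0.425 -0.268  0.242]
2 [-0.001  0.017  0.005] [-0.003 -0.025  0.031] [ 0.436 -0.281  0.243]
3 [0.    0.015 0.005] [ 0.    -0.023  0.031] [ 0.446 -0.294  0.244]
4 [0.001 0.014 0.005] [ 0.003 -0.021  0.031] [ 0.456 -0.305  0.245]
5 [0.002 0.013 0.004] [ 0.006 -0.019  0.031] [ 0.465 -0.315  0.246]
6 [0.003 0.012 0.004] [ 0.009 -0.017  0.031] [ 0.474 -0.324  0.246]
7 [0.004 0.01  0.003] [ 0.012 -0.015  0.03 ] [ 0.483 -0.331  0.246]
8 [0.005 0.009 0.003] [ 0.015 -0.013  0.029] [ 0.491 -0.337  0.246]
9 [0.005 0.008 0.003] [ 0.017 -0.011  0.029] [ 0.5   -0.342  0.246]
10 [0.006 0.007 0.002] [ 0.02  -0.009  0.027] [ 0.509 -0.346  0.246]
11 [0.007 0.006 0.002] [ 0.022 -0.007  0.026] [ 0.517 -0.348  0.246]
12 [0.008 0.005 0.001] [ 0.025 -0.005  0.025] [ 0.526 -0.35   0.245]
13 [0.008 0.004 0.001] [ 0.027 -0.002  0.023] [ 0.535 -0.35   0.245]
14 [0.009 0.003 0.   ] [ 0.029 -0.     0.021] [ 0.545 -0.35   0.245]
15 [ 0.01   0.002 -0.   ] [0.031 0.002 0.019] [ 0.555 -0.349  0.245]
16 [ 0.01   0.001 -0.001] [0.032 0.004 0.017] [ 0.564 -0.346  0.245]
17 [ 0.011  0.    -0.001] [0.034 0.006 0.015] [ 0.575 -0.343  0.246]
18 [ 0.011 -0.001 -0.001] [0.035 0.008 0.013] [ 0.585 -0.34   0.247]
19 [ 0.011 -0.001 -0.002] [0.037 0.01  0.01 ] [ 0.596 -0.335  0.248]
20 [ 0.012 -0.002 -0.002] [0.038 0.012 0.008] [ 0.607 -0.33   0.25 ]
```

```bash
python3 -m inch '1 -0.002 0.018 0.005 -0.006 -0.026 0.031;1 -0.001 0.017 0.005 -0.003 -0.025 0.031;1 0 0.015 0.005 0 -0.023 0.031;1 0.001 0.014 0.005 0.003 -0.021 0.031;1 0.002 0.013 0.004 0.006 -0.019 0.031;1 0.003 0.012 0.004 0.009 -0.017 0.031;1 0.004 0.01 0.003 0.012 -0.015 0.03;1 0.005 0.009 0.003 0.015 -0.013 0.029;1 0.005 0.008 0.003 0.017 -0.011 0.029;1 0.006 0.007 0.002 0.02 -0.009 0.027;1 0.007 0.006 0.002 0.022 -0.007 0.026;1 0.008 0.005 0.001 0.025 -0.005 0.025;1 0.008 0.004 0.001 0.027 -0.002 0.023;1 0.009 0.003 0 0.029 0 0.021;1 0.01 0.002 0 0.031 0.002 0.019;1 0.01 0.001 -0.001 0.032 0.004 0.017;1 0.011 0 -0.001 0.034 0.006 0.015;1 0.011 -0.001 -0.001 0.035 0.008 0.013;1 0.011 -0.001 -0.002 0.037 0.01 0.01;1 0.012 -0.002 -0.002 0.038 0.012 0.008'; python3 -m inch '1 0 0 0 0 0 0'; python3 - <<'E'
from ik import *
show()
p,d=snapshot("wrist"); cv2.imwrite("pics/w5.png",p[:,:,::-1]); W=cloud("wrist",d); g=W[~np.isnan(W[...,0])]
m=(np.hypot(g[:,0]-.607,g[:,1]+.33)<.06)
for z0,z1 in((.07,.09),(.095,.106)):
    k=g[m&(g[:,2]>z0)&(g[:,2]<z1)]*1000; print(len(k),cv2.minAreaRect(k[:,:2].astype(np.float32)) if len(k)>5 else '')
plan(np.array([.607,-.3303,.13]),RT(13.3,0,0),step=.025)
E
```

```text
clock: 23.4
tool_pos: [0.61, -0.3318, 0.2488]
eef_rot: [0.993, 0.12, -0.002, -0.001]
contact_force: [0.1, -0.2, -0.6]
opening: 1.0
finger_force: 0.0
clock: 23.48
tool_pos: [0.6114, -0.3324, 0.2488]
eef_rot: [0.993, 0.119, -0.001, -0.0]
contact_force: [0.3, -0.2, 0.5]
opening: 0.998
finger_force: 0.0
t 23.5 [ 0.6114 -0.3324  0.2488] z [-0.002  0.    -1.   ] yaw 13.7 F [ 0.3 -0.2  0.5] op 0.998 ff 0.0 q [ 0.56  0.78 -0.27  1.29  0.21  1.1  -1.06]
1538 ((605.1793212890625, -334.791748046875), (56.085243225097656, 55.95722961425781), 14.431879997253418)
1545 ((605.2686157226562, -335.0205383300781), (41.22510528564453, 40.6757698059082), 12.837297439575195)
n 5 dp [-0.0033  0.002  -0.1189] turn/row [0.     0.0006 0.0014]
0 [-0.0005 -0.0005  0.0238]
```

View pics/w5.png

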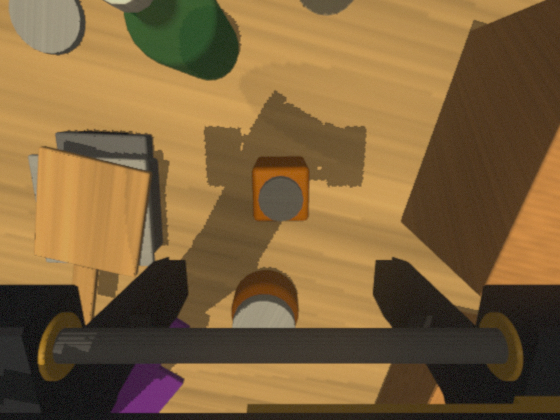

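```bash
python3 -m inch '1 -0.001 0 0.0238 0 0 0;1 -0.001 0 0.0238 0 0 0;1 -0.001 0 0.0238 0 0 0;1 -0.001 0 0.0238 0 0 0;1 -0.001 0 0.0238 0 0 0;1 0 0 0.022 0 0 0;1 0 0 0.022 0 0 0;1 0 0 0.018 0 0 0;1 0 0 0.012 0 0 0;1 0 0 0 0 0 0;1 0 0 0 0 0 0' 25; python3 -c "
from ik import *
show()
plan(np.array([.606,-.332,.056]),RT(13.5,0,0))"
```

```text
clock: 24.45
tool_pos: [0.6049, -0.3326, 0.0576]
eef_rot: [0.993, 0.119, -0.001, -0.0]
contact_force: [0.1, -1.5, -0.4]
opening: 1.002
finger_force: 0.0
t 24.4 [ 0.6049 -0.3326  0.0576] z [-0.002 -0.    -1.   ] yaw 13.7 F [ 0.1 -1.5 -0.4] op 1.002 ff 0.0 q [ 0.55  0.99 -0.22  1.46  0.28  0.73 -1.12]
n 1 dp [ 0.0011  0.0006 -0.0016] turn/row [-0.0003  0.0019  0.0038]
0 [ 0.0012 -0.0003  0.0016]
```

Close on the jar and lift.

```bash
python3 -m inch '-1 0.001 0 0.001 0 0 0;-1 0 0 0 0 0 0;-1 0 0 0 0 0 0;-1 0 0 0 0 0 0;-1 0 0 0 0 0 0;-1 0 0 0 0 0 0;-1 0 0 0 0 0 0;-1 0 0 -0.01 0 0 0;-1 0 0 -0.02 0 0 0;-1 0 0 -0.025 0 0 0;-1 0 0 -0.025 0 0 0;-1 0 0 -0.025 0 0 0;-1 0 0 -0.01 0 0 0;-1 0 0 0 0 0 0' 30; python3 - <<'E'
from ik import *
show()
p,d=snapshot("scene"); W=cloud("scene",d); g=W[~np.isnan(W[...,0])]
k=g[(np.hypot(g[:,0]-.606,g[:,1]+.332)<.06)&(g[:,2]<.3)]; print(len(k),np.round(np.percentile(k[:,2],[2,10,50,90]),3))
t=get_state()["tool_pos"]; plan(np.array([.534+.001,-.1445,t[2]]),RT(0+13.5,0,0),step=.018)
E
```

```text
clock: 25.62
tool_pos: [0.6081, -0.3331, 0.175]
eef_rot: [0.993, 0.119, 0.002, 0.001]
contact_force: [-0.6, 0.3, -3.2]
opening: 0.633
finger_force: 30.0
t 25.6 [ 0.6081 -0.3331  0.175 ] z [ 0.005 -0.002 -1.   ] yaw 13.6 F [-0.6  0.3 -3.2] op 0.633 ff 30.0 q [ 0.56  0.85 -0.26  1.39  0.24  0.93 -1.09]
1795 [-0.004 -0.002  0.16   0.285]
n 12 dp [-0.0718  0.1881  0.    ] turn/row [ 0.0001 -0.0001  0.0002]
0 [-0.0021 -0.0166 -0.    ]
```

```bash
python3 -m inch '-1 -0.001 -0.0083 0 0 0 0;-1 -0.0021 -0.0166 0 0 0 0;-1 -0.0021 -0.0166 0 0 0 0;-1 -0.0021 -0.0166 0 0 0 0;-1 -0.0021 -0.0166 0 0 0 0;-1 -0.0021 -0.0166 0 0 0 0;-1 -0.0021 -0.0166 0 0 0 0;-1 -0.0021 -0.0166 0 0 0 0;-1 -0.0021 -0.0166 0 0 0 0;-1 -0.0021 -0.0166 0 0 0 0;-1 -0.0021 -0.0166 0 0 0 0;-1 -0.0021 -0.0166 0 0 0 0;-1 -0.001 -0.0083 0 0 0 0;-1 0 0 0 0 0 0;-1 0 0 0 0 0 0'; python3 - <<'E'
from ik import *
show()
p,d=snapshot("scene"); cv2.imwrite("pics/s6.png",p[:,:,::-1]); W=cloud("scene",d); g=W[~np.isnan(W[...,0])]
k=g[(abs(g[:,0]-.535)<.045)&(abs(g[:,1]+.1445)<.045)&(g[:,2]<.15)&(g[:,2]>.09)]; print(len(k),np.round(np.percentile(k,[1,50,99],axis=0),3))
plan(np.array([.535,-.1445,.1235]),RT(13.5,0,0),step=.01)
E
```

```text
clock: 26.92
tool_pos: [0.5347, -0.1449, 0.1714]
eef_rot: [0.993, 0.119, -0.001, -0.0]
contact_force: [0.1, -0.7, -2.9]
opening: 0.631
finger_force: 30.0
t 26.9 [ 0.5347 -0.1449  0.1714] z [-0.002 -0.    -1.   ] yaw 13.7 F [ 0.1 -0.7 -2.9] op 0.631 ff 30.0 q [ 0.32  0.68 -0.23  1.84  0.24  0.65 -1.38]
203 [[ 0.502 -0.162  0.116]
 [ 0.553 -0.121  0.133]
 [ 0.565 -0.11   0.15 ]]
n 5 dp [-0.0001  0.0014 -0.0481] turn/row [0.0001 0.0002 0.0004]
0 [ 0.0001 -0.0003  0.0096]
```

```bash
python3 -m inch '-1 0 0 0.008 0 0 0;-1 0 0 0.01 0 0 0;-1 0 0 0.01 0 0 0;-1 0 0 0.01 0 0 0;-1 0 0 0.005 0 0 0;-1 0 0 0.002 0 0 0;-1 0 0 0.001 0 0 0;-1 0 0 0 0 0 0;-1 0 0 0 0 0 0'; python3 -m inch '-1 0 0 0.001 0 0 0;-1 0 0 0.001 0 0 0;-1 0 0 0 0 0 0;-1 0 0 0 0 0 0'
```

```text
clock: 27.72
tool_pos: [0.5355, -0.145, 0.1264]
eef_rot: [0.993, 0.119, 0.0, 0.0]
contact_force: [-0.1, 0.6, -3.3]
opening: 0.632
finger_force: 30.0
clock: 28.05
tool_pos: [0.5352, -0.145, 0.1242]
eef_rot: [0.993, 0.119, 0.0, 0.0]
contact_force: [-0.4, -1.0, -2.8]
opening: 0.632
finger_force: 30.0
```

```bash
python3 -m inch '-1 0 0 0.001 0 0 0;-1 0 0 0.001 0 0 0;-1 0 0 0 0 0 0;-1 0 0 0 0 0 0'; python3 -m inch '-1 0 0 0.0007 0 0 0;-1 0 0 0 0 0 0;-1 0 0 0 0 0 0'
```

```text
clock: 28.38
tool_pos: [0.5354, -0.145, 0.1227]
eef_rot: [0.993, 0.119, 0.0, 0.0]
contact_force: [-1.3, 1.1, 4.4]
opening: 0.628
finger_force: 30.0
clock: 28.63
tool_pos: [0.5354, -0.1451, 0.1226]
eef_rot: [0.993, 0.119, 0.0, 0.0]
contact_force: [-3.0, 0.0, 10.4]
opening: 0.629
finger_force: 30.0
```

```bash
python3 -m inch '-1 0 0 -0.001 0 0 0;-1 0 0 0 0 0 0;0.5 0 0 0 0 0 0;0.9 0 0 0 0 0 0;0.9 0 0 0 0 0 0;0.9 0 0 0 0 0 0;0.9 0 0 -0.01 0 0 0;0.9 0 0 -0.02 0 0 0;0.9 0 0 -0.025 0 0 0;0.9 0 0 -0.025 0 0 0;0.9 0 0 -0.025 0 0 0;0.9 0 0 -0.025 0 0 0;0.9 0 0 -0.01 0 0 0;0.9 0 0 0 0 0 0;0.9 0 0 0 0 0 0'; python3 - <<'E'
from ik import *
show()
for n in("scene","top","wrist"):
    p,d=snapshot(n); cv2.imwrite(f"pics/{n}9.png",p[:,:,::-1]); W=cloud(n,d); g=W[~np.isnan(W[...,0])]; g=g[(abs(g[:,0]-.535)<.09)&(abs(g[:,1]+.1445)<.08)]*1000
    for nm,z0,z1 in(("lid",159,172),("body",138,152),("board",60,70)):
        k=g[(g[:,2]>z0)&(g[:,2]<z1)]; print(n,nm,len(k),[np.round(v,1) for v in cv2.minAreaRect(k[:,:2].astype(np.float32))] if len(k)>5 else '',np.round(np.median(k[:,2]),1) if len(k) else '')
    if n!="wrist": boxes(d,n,tin=(-60,60,-56,56,65,95),jar=(-35,35,-35,35,130,160)); print(catch(d,n))
E
```

```text
clock: 29.88
tool_pos: [0.535, -0.145, 0.2623]
eef_rot: [0.993, 0.119, 0.0, 0.0]
contact_force: [0.5, -0.0, -0.1]
opening: 0.951
finger_force: 0.0
t 29.9 [ 0.535  -0.145   0.2623] z [ 0. -0. -1.] yaw 13.6 F [ 0.5 -0.  -0.1] op 0.951 ff 0.0 q [ 0.35  0.56 -0.27  1.74  0.19  0.87 -1.34]
scene lid 124 [array([ 535.1, -142.5]), array([41.2, 39.1]), np.float64(82.6)] 164.6
scene body 153 [array([ 534.2, -142.2]), array([57.2, 56.6]), np.float64(12.9)] 144.0
scene board 652 [array([ 519.2, -143. ]), array([111.1, 148.7]), np.float64(89.3)] 64.6
scene tin 795 [[-58.7, -47.7, 66.0], [20.8, 12.2, 76.1], [48.3, 53.8, 94.4]]
scene jar 207 [[-19.7, -12.2, 130.3], [4.8, 10.2, 141.4], [20.3, 28.4, 144.7]]
(230, 'slope -0.208 z@138 77.3')
top lid 156 [array([ 531., -145.]), array([28.6, 38.2]), np.float64(5.1)] 164.7
top body 165 [array([ 526.9, -146. ]), array([38.7, 55.9]), np.float64(16.5)] 144.1
top board 941 [array([ 518.8, -144.2]), array([110.2, 147.5]), np.float64(89.8)] 64.8
top tin 1006 [[-58.3, -51.0, 66.8], [-15.7, -8.7, 75.7], [49.1, 52.0, 94.2]]
top jar 192 [[-20.8, -12.9, 132.6], [3.2, 6.3, 141.6], [20.7, 26.3, 145.7]]
(164, 'slope -0.221 z@138 77.3')
wrist lid 2217 [array([ 535.1, -146.4]), array([41. , 40.9]), np.float64(25.2)] 165.4
wrist body 2038 [array([ 535.4, -146.4]), array([54.9, 56.2]), np.float64(14.3)] 145.0
wrist board 7317 [array([ 519.4, -147.2]), array([110.2, 148.8]), np.float64(89.6)] 65.5
```

View pics/scene9.png

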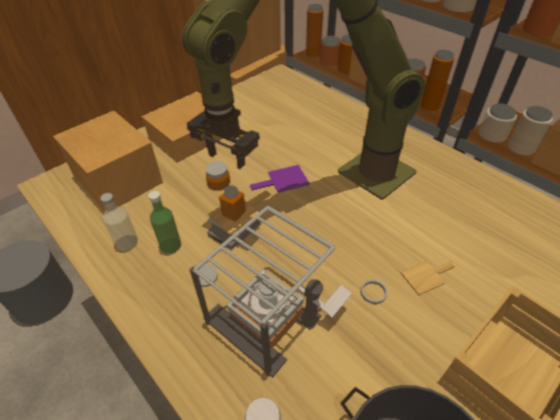

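The jar stands upright in the middle of the board on the pan, at (232,203). The stack has settled at (268,300), the catch is open (paddle at 338,300), the bystanders haven't moved, and the gripper is clear. Handing in.

```bash
python3 -c "
from plant import r
print(r.finish_job())"
```

```text
the job is handed in; nothing more can be done
None
```

I handed the job in after about 30 s of robot time, without seeing the verdict: the last camera check showed the catch open, the stack settled upright in the rack, the board flat on the pan and the square jar released upright at its centre.

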